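# Load the self-closing sugar drawer with tongs and hold it out at its mark

## Task

Serve one sugar lump: take the tongs from their stand, use them (never the bare fingers) to put the lump from the saucer down through the window of the steel hood into the drawer's tray, and stand the tongs back upright in their stand. Then pull the spring-loaded drawer out (it has an upright wooden handle) until the pointer of its cross-bar is level with the fin of the mark clip beside it, and finish holding the drawer there with the gripper: it must not be let go. Leave the milk pitcher, the cup and the tamper alone.

Things in the scene. Friction and masses are not known exactly. Their poses are not given: they have to be found in the camera images.
- tongs_grip (a point): Sprung steel tongs, 138 mm tall, 70 g, standing tips down in the stand. This point is on their centre line, 95 mm above the tips' ends, 43 mm below the top; z up, the arms close along y (the stand's y). Each arm has a flat wooden grip plate here, 20 mm wide, from 77 to 113 mm above the tips; width over the plates 49 mm relaxed. The arms, hinged 133 mm above the tips, spring open and move alike.
- tongs_foot (a point): Centre between the lower ends of the tongs' two tip plates (16 mm wide, 18 mm tall, 4 mm thick), axes as tongs_grip. Relaxed gap between them 44 mm; each mm squeezed off the width over the grip plates takes 3.3 mm off it. Squeezing begins at 6 N; 2 mm of squeeze is enough to carry the tongs. The tips meet the 20 mm lump at about 42 mm over the plates (spring force then 11 N): grip with 25 to 45 N.
- stand: Fixed dark wooden box open at the top, holding the tongs: outside 40 (x) x 80 (y) x 62 mm (z), walls and floor 5 mm, so inside 30 x 70 mm. Origin at the centre of its underside on the worktop, z up. The tongs' tips stand on its floor, 5 mm above the origin.
- lump_center (a point): The only sugar lump, a white 20 mm cube of 13 g with faces along its x, y and z axes; this point is its centre. It lies flat on the saucer, whose flat top is 7 mm above the worktop.
- saucer: Fixed white saucer, 130 mm across. Origin at the centre of its underside on the worktop; its flat top is 7 mm up, with a bead 1.5 mm high round the rim.
- window (a point): Centre of the 64 mm square loading window (edges along x, y) in the steel hood's flat top, 62 mm above the worktop; hood 84 (x) x 110 (y) mm, top plate 6 mm thick. The drawer's front and handle are on the -x side; the drawer slides out along -x. All stands on a fixed dark wooden board 12 mm thick, 150 mm wide, from 168 mm before to 48 mm behind this point.
- tray_floor (a point): Centre of the floor of the drawer's open tray, 19 mm above the worktop; it moves with the drawer and lies straight below the window when the drawer is shut. Inside of the tray 54 (x) x 74 (y) mm, walls 25 mm high. Same axes as the window.
- handle (a point): Upright round wooden handle standing on the drawer's front strip, 22 mm in diameter; this point is on its axis, 55 mm above the worktop and 23 mm below its top. Free all round from 28 mm above the worktop up; its axis is 43 mm in front of the hood. Same axes as the window; it moves with the drawer along -x.
- drawer (a joint): How far the drawer is out, in m: 0 shut, 0.10 at its stop. A spring pulls it shut with about 2 N at 0, rising by 0.6 N per 10 mm; let go, it shuts.
- pointer (a point): The +y end of the thin (4 mm) steel cross-bar on the drawer's front, the pointer, 22 mm above the worktop; it moves with the drawer. Same axes as the window.
- mark_fin (a point): The thin (4 mm) upright fin of the small steel mark clip fixed on the board beside the drawer's way (on its +y side). Same axes as the window. The drawer is at the mark when pointer and fin have the same x in these axes; from shut that is 50 to 80 mm of pull.
- pitcher: Steel milk pitcher with a handle, 84 mm across, 100 mm tall; loose, to be left alone. Origin under its centre.
- cup: White cup, 72 mm across, 60 mm tall; loose, to be left alone. Origin under its centre.
- tamper: Dark steel coffee tamper, foot 56 mm across, 84 mm tall; loose, to be left alone. Origin under its centre.
Not all that is in view belongs to the job. There is more than one size of the part that bears tongs_grip; the job needs the smallest.

How it is judged:
On the way, in this order (a step that is already met when the one before it is completed fails the run):
1. the lump is lifted from the saucer in the tongs (height (world z) of lump_center above 0.035 m and contact force between tongs and lump above 0.3 N), for 0.1 s.
2. the lump lies in the drawer's tray, the drawer shut, let go by the tongs (x of lump_center in the frame of tray_floor between -0.024 and 0.024 m and y of lump_center in the frame of tray_floor between -0.034 and 0.034 m and z of lump_center in the frame of tray_floor between -0.02 and 0.02 m and value of joint drawer below 0.012 m and contact force between tongs and lump below 0.05 N and linear speed of lump below 0.05 m/s), for 0.2 s.
3. the tongs stand in their stand again, let go (x of tongs_grip in the frame of stand between -0.025 and 0.025 m and y of tongs_grip in the frame of stand between -0.03 and 0.03 m and z of tongs_grip in the frame of stand between 0.09 and 0.11 m and angle between tongs_grip's own z axis and vertical below 0.25 rad and contact force between the fingers and tongs below 0.1 N and linear speed of tongs below 0.03 m/s), for 0.2 s.
At the end, for the whole second after the job is handed in: The gripper holds the drawer (contact force of the fingers on it over 1.5 N) still, with pointer and fin within 6 mm of each other along the drawer's way; the lump lies in the drawer's tray; the tongs stand upright (within 0.25 rad) in their stand, tips on its floor, not touched by the fingers (all of step 3 and x of pointer in the frame of mark_fin between -0.006 and 0.006 m and velocity of joint drawer between -0.01 and 0.01 m/s and contact force between the fingers and drawer above 1.5 N and x of lump_center in the frame of tray_floor between -0.024 and 0.024 m and y of lump_center in the frame of tray_floor between -0.034 and 0.034 m and z of lump_center in the frame of tray_floor between -0.02 and 0.02 m); the arm keeps its last pose, push and grip.
It fails at once if the fingers touch the sugar lump (contact force between the fingers and lump above 0.2 N).
It fails at once if the pitcher is moved by more than 30 mm or tipped (distance of pitcher from where it was at the start of the episode above 0.03 m or angle between pitcher's own z axis and vertical above 0.4 rad).
It fails at once if the cup is moved by more than 30 mm or tipped (distance of cup from where it was at the start of the episode above 0.03 m or angle between cup's own z axis and vertical above 0.4 rad).
It fails at once if the tamper is moved by more than 30 mm or tipped (distance of tamper from where it was at the start of the episode above 0.03 m or angle between tamper's own z axis and vertical above 0.4 rad).
It also fails if it takes over 67 s, if anything falls off the work surface, if the arm or the gripper's body presses on something with over 40 N, if the wrist force passes 120 N, or if a joint passes its speed limit or range.

## Robot

A 6-joint arm with a two-finger parallel gripper is mounted at the origin on the work surface. World frame = base frame: x ahead of the robot, y to its left, z up, the work surface at z = 0. Lengths are in m, angles in rad, forces in N, time in s.
With the tool pointing down it reaches from about 0.325 to 0.75 m from the base axis. Payload 7.6 kg.
Tool frame: the origin (TCP) lies at the centre of the arm's flange, where the gripper is bolted on; the fingertips stand 173 mm ahead of it and the grasp point (between the pads) lies 155 mm ahead of it; x points along the fingers, y is the direction in which the jaws open and shut, and the axes are right-handed (so a half turn about x gives the same grasp; the last joint's range is limited). The gripper opens to 85 mm and grips with 20 to 120 N. Pads are 22 mm wide; open, the fingers measure 114 mm over their backs; the gripper's body (76 mm by 85 mm) begins 54 mm behind the grasp point. The pads swing forward as they close: fully open they stand 13 mm farther back than shut.
Start: joints at [1.121, 0.052, 1.401, -0, 1.689, -0.07], TCP at [0.195, 0.488, 0.405] pointing down, gripper open.
Joint ranges: [-2.9, 2.9], [-0.91, 2.17], [0.12, 2.37], [-1.06, 4.2], [0.26, 2.73], [-2.93, 2.93]. Speed limits (rad/s): [2.57, 2.57, 3.01, 3.14, 3.14, 3.14].

## Interface

Orientations are given as a rotation vector (axis times angle).
In Python, from bench import ctrl, imaging, ticket, finder gives the robot as it stands.
- The arm moves only by the tool play_rows, never from a script. Its argument "targets" is a list of rows, each a list of 3 entries, a list of its own where there are three numbers: the shift along the world's x, y, z in cm, then the turn, a rotation vector about the world's x, y, z in rad, then the closure, from 0 (fully open) to 1 (shut). A call has 1 to 5 rows; each row shifts and turns the pose as measured when the row begins; what a row does not reach is not made up. A row lasts 1/8 s, in which the tool goes at most 62.5 mm and 10.7 degrees, less where a joint would pass 70% of its speed; a pose out of reach is approached as far as the arm can. A call is refused whole if a number of a shift passes 6.25 or a number of a turn 0.188, either way. A call with a gripper value outside its range is refused whole. The fingers move at their own pace and stop on an object; the grip force is fixed at half the most. Time passes only in rows, so rows that do not move let the fingers close. It gives the time, the measured TCP pose, the force and the opening at its end, in the units of the state.
- ctrl.read_state(): the state, without advancing time (a new reading comes with each control period).
- imaging.get_image(name): name is "scene" or "side" or "wrist"; returns the picture (420x560x3 uint8, red, green, blue); there is no depth.
- imaging.get_calibration(name): a dict with "K" (3x3 intrinsics, pixels), "rvec" (rotation vector, rad) and "tvec" (3), from world to camera coordinates, as OpenCV has them. Camera axes: x right, y down, z forward; pixel columns grow to the right and rows downward; lengths in m; the calibration is good to about 2 mm. A picture is of the moment at which its call begins: read the wrist's pose just before it. get_calibration takes no time and is no camera call; for the wrist camera it gives the pose at the moment of the call.
- ticket.finish_job(): hands the job in, once; it reports no verdict.
Trained networks look in the newest picture that a camera, given by its name, has taken for a name from the list of things; names that differ only in an ending like _2 or _b are one class to them, and where a whole thing is asked for, a point or a joint stands for the part that bears it (a point fixed in the world has none). Each returns a list of dicts, best first, with "p" (0 to 1); they miss things now and then, are a little off and sometimes report something else, mostly with a low value. They report only what shows in the picture. A call takes as long as a camera call. They do not tell look-alikes from the thing itself.
- finder.boxes_of(camera, thing): "bbox" ([centre column, centre row, width, height] in pixels, round what is visible of it).
- finder.cut_out(camera, thing): "pixels" (420x560 bool, what is visible of it) and "bbox" ([centre column, centre row, width, height] in pixels, round what is visible of it).
- finder.landmark_of(camera, thing): "pixel" ([column, row] in pixels: a listed point, or the origin of a listed thing).
The state is a dict: "clock": time; "q": joint angles; "joint_vel": joint speeds; "joint_torque": joint torques, N m; "tool_pos": TCP position; "tool_rot": TCP orientation; "contact_force": force on the tool from outside, world axes, zero at the start; "torque": the same for the moment, N m; "width": finger opening in m.
Only numpy, scipy, OpenCV 4.12 (cv2) and the standard library are available. Lean on these libraries where they do the work, as an engineer would, in place of code of your own. Each camera call takes 0.05 s, during which the arm holds its last target.

## Working session

There is one attempt and no reset: what is moved stays moved. The work goes in short steps, Python scripts to look and compute and a tool call to move; the robot and the scene stay as the last step left them, time stands still between calls to the robot, and variables do not carry over. Pictures are saved under pics/ and viewed, and the job is handed in when it is done.

Besides the shell and the picture viewer there is one more tool, called after "Emit:" as name(argument=value, ...), one argument or row to a line, values as JSON. play_rows: Moves the arm, as the interface text tells. Its arguments: {"type":"object","properties":{"targets":{"type":"array","items":{"type":"array"}}},"required":["targets"]}

```bash
ls; mkdir -p pics; cat > h.py <<'E'
import numpy as np, cv2
from bench import ctrl, imaging, ticket, finder
def cal(n):
    c=imaging.get_calibration(n); return np.array(c["K"]),cv2.Rodrigues(np.array(c["rvec"],float))[0],np.array(c["tvec"],float).ravel()
def ray(c,px):
    K,R,t=c; d=R.T@np.linalg.inv(K)@np.array([px[0],px[1],1.]); return -R.T@t,d
def atz(c,px,z):
    o,d=ray(c,px); return o+d*(z-o[2])/d[2]
def tri(obs):
    A=np.zeros((3,3));b=np.zeros(3)
    for c,px in obs:
        o,d=ray(c,px); d=d/np.linalg.norm(d);P=np.eye(3)-np.outer(d,d);A+=P;b+=P@o
    x=np.linalg.solve(A,b)
    return x,[round(float(np.linalg.norm(proj(c,x)-px)),1) for c,px in obs]
def proj(c,p):
    K,R,t=c; v=K@(R@np.asarray(p,float)+t); return v[:2]/v[2]
def shot(n,f,crop=None,s=1):
    im=imaging.get_image(n)[:,:,::-1].copy()
    save(im,f,crop,s); return im
def save(im,f,crop=None,s=1):
    if crop: im=im[crop[1]:crop[3],crop[0]:crop[2]]
    if s!=1: im=cv2.resize(im,None,fx=s,fy=s,interpolation=cv2.INTER_CUBIC)
    cv2.imwrite('pics/'+f,im)
E
python3 - <<'E'
from h import *
for n in ['scene','side','wrist']: shot(n,n+'0.png')
for n in ['scene','side','wrist']:
    for t in ['tongs_grip','tongs_foot','stand','lump_center','saucer','window','tray_floor','handle','pointer','mark_fin','pitcher','cup','tamper']:
        r=finder.landmark_of(n,t)
        print(n,t,[(np.round(a['pixel']).tolist(),round(a['p'],2)) for a in r[:4]])
print(ctrl.read_state())
E
```

```text
pics
scene tongs_grip [([201.0, 154.0], 0.86), ([121.0, 188.0], 0.85), ([174.0, 182.0], 0.71), ([302.0, 221.0], 0.5)]
scene tongs_foot [([134.0, 237.0], 0.85), ([203.0, 201.0], 0.74)]
scene stand [([181.0, 219.0], 0.76)]
scene lump_center [([397.0, 248.0], 0.48)]
scene saucer [([397.0, 250.0], 0.86)]
scene window [([272.0, 238.0], 0.85)]
scene tray_floor [([272.0, 251.0], 0.79)]
scene handle [([278.0, 214.0], 0.84)]
scene pointer [([298.0, 236.0], 0.64)]
scene mark_fin [([301.0, 221.0], 0.51)]
scene pitcher [([393.0, 298.0], 0.61)]
scene cup [([174.0, 258.0], 0.94)]
scene tamper [([296.0, 301.0], 0.67)]
side tongs_grip [([380.0, 156.0], 0.88), ([339.0, 151.0], 0.83), ([312.0, 116.0], 0.64)]
side tongs_foot [([309.0, 157.0], 0.66), ([374.0, 199.0], 0.64), ([278.0, 253.0], 0.55), ([337.0, 178.0], 0.48)]
side stand [([338.0, 180.0], 0.75)]
side lump_center [([242.0, 328.0], 0.58)]
side saucer [([252.0, 337.0], 0.55)]
side window [([259.0, 211.0], 0.71)]
side tray_floor [([260.0, 226.0], 0.91)]
side handle [([342.0, 152.0], 0.65), ([294.0, 224.0], 0.56), ([339.0, 178.0], 0.44)]
side poin
[... 373 characters left out ...]
in []
wrist pitcher []
wrist cup []
wrist tamper []
{'clock': 2.1, 'q': array([ 1.12069754e+00,  5.22012046e-02,  1.40070073e+00,  1.73363738e-05,
        1.68860896e+00, -7.03095353e-02]), 'joint_vel': array([ 0.0022561 ,  0.00021959, -0.00114337, -0.0009573 ,  0.0001637 ,
        0.00054225]), 'joint_torque': array([-5.29714289e-04, -3.81524563e+01, -3.60314870e+01, -7.19333798e-05,
        5.03814556e-05,  3.43905810e-05]), 'tool_pos': array([0.19461342, 0.4876    , 0.40472233]), 'tool_rot': array([ 0.29802539,  1.55017755, -0.29789369]), 'contact_force': array([ 0.94551101,  0.53291991, -0.10094111]), 'torque': array([-0.00594622,  0.01958205,  0.02499722]), 'width': 0.08510887771439218}
```

View pics/scene0.png

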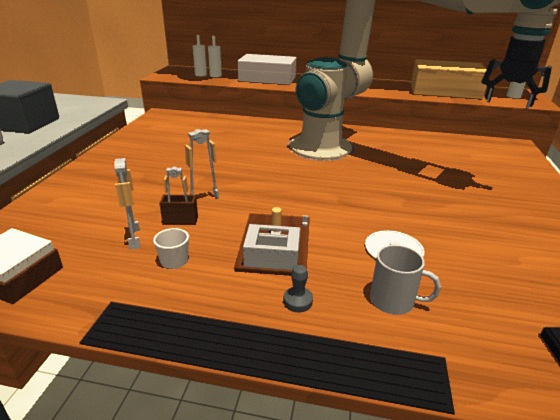

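View pics/side0.png

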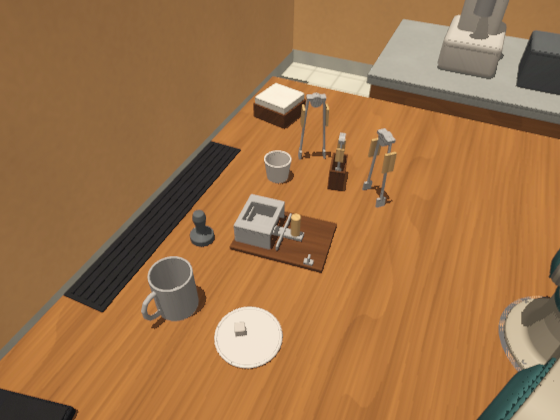

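View pics/wrist0.png

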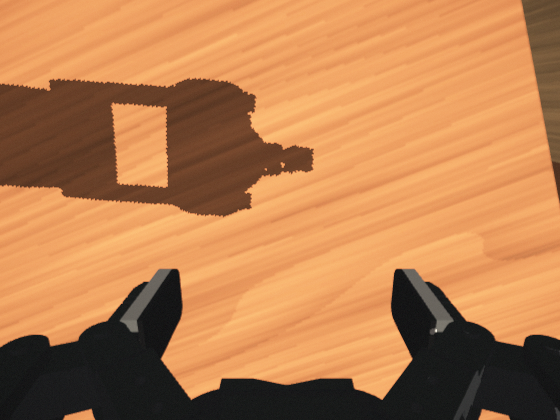

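```bash
python3 - <<'E'
from h import *
s,d=cal('scene'),cal('side')
P={'stand':([181,219],[338,180]),'lump':([397,248],[242,328]),'saucer':([397,250],[252,337]),'window':([272,238],[259,211]),'tray':([272,251],[260,226]),'handle':([278,214],[294,224]),'pointer':([298,236],[280,249]),'fin':([301,221],[310,255]),'cup':([174,258],[275,178]),'tamper':([296,301],[202,237]),'pitcher':([393,298],[177,303]),
'gripA 201/339':([201,154],[339,151]),'gripA2 201/380':([201,154],[380,156]),'gripB':([121,188],[380,156]),'gripB2':([121,188],[312,116]),'gripC':([174,182],[339,151]),'gripC2':([174,182],[312,116]),'footA':([134,237],[309,157]),'footB':([203,201],[374,199]),'gB3':([201,154],[380,156])}
for k,(a,b) in P.items():
    x,e=tri([(s,a),(d,b)]); print(k,np.round(x,3),e)
for n in ['scene','side']:
    c=cal(n); print(n,np.round(-c[1].T@c[2],3), np.round(c[1],2).tolist(), c[0][0,0])
for n in ['scene0','side0']:
    im=cv2.imread(f'pics/{n}.png'); 
    cr=(80,100,360,310) if n[1]=='c' else (140,80,420,290)
    save(im,n+'z.png',cr,2.8)
E
```

```text
stand [ 0.545 -0.284  0.002] [0.2, 0.1]
lump [0.569 0.23  0.018] [1.8, 2.0]
saucer [ 0.549  0.232 -0.001] [2.7, 3.1]
window [ 0.656 -0.032  0.063] [0.8, 0.7]
tray [ 0.651 -0.03   0.022] [1.0, 0.9]
handle [ 0.568 -0.034  0.063] [1.5, 1.5]
pointer [0.581 0.015 0.021] [0.7, 0.7]
fin [0.514 0.009 0.021] [1.0, 1.1]
cup [ 0.701 -0.23   0.003] [3.0, 2.4]
tamper [0.768 0.041 0.002] [1.0, 0.8]
pitcher [0.719 0.222 0.003] [0.2, 0.2]
gripA 201/339 [ 0.531 -0.215  0.165] [6.3, 6.2]
gripA2 201/380 [ 0.445 -0.257  0.134] [0.7, 0.7]
gripB [ 0.47  -0.47   0.005] [8.8, 8.1]
gripB2 [ 0.654 -0.357  0.134] [1.8, 1.4]
gripC [ 0.55  -0.284  0.102] [2.5, 2.3]
gripC2 [ 0.629 -0.258  0.17 ] [9.9, 8.6]
footA [ 0.651 -0.35   0.006] [2.1, 1.7]
footB [ 0.438 -0.265 -0.007] [0.8, 0.9]
gB3 [ 0.445 -0.257  0.134] [0.7, 0.7]
scene [1.35  0.111 0.564] [[-0.2, 0.98, 0.02], [0.51, 0.12, -0.85], [-0.84, -0.16, -0.52]] 417.16494454235556
side [0.329 0.606 0.762] [[-0.91, -0.41, 0.01], [-0.29, 0.64, -0.71], [0.29, -0.65, -0.7]] 439.9487390584154
```

View pics/scene0z.png

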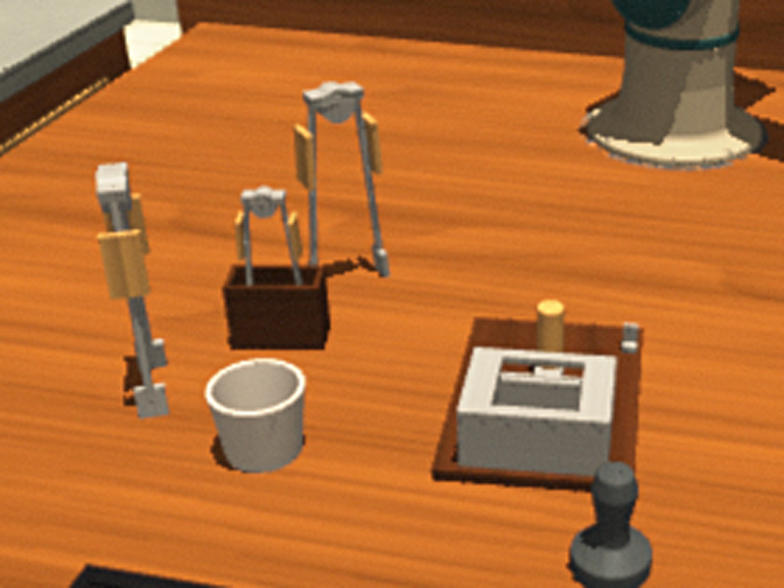

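View pics/side0z.png

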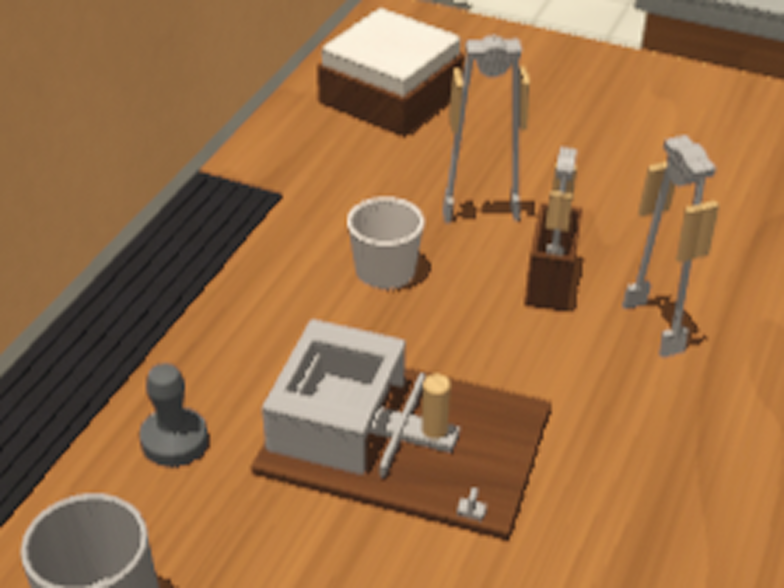

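```bash
python3 - <<'E'
from h import *
s=ctrl.read_state()
print(np.round(cv2.Rodrigues(s['tool_rot'])[0],3))
c=cal('wrist'); print('cam',np.round(-c[1].T@c[2],3),'tcp',np.round(s['tool_pos'],3)); print(np.round(c[1],2),c[0])
sc,sd=cal('scene'),cal('side')
# stand/hood corner picks (zoomed crop px -> full)
def S(x,y): return [80+x/2.8,100+y/2.8]
def D(x,y): return [140+x/2.8,80+y/2.8]
for n,p in {'stand top near L':(224,288),'stand top near R':(328,290),'far R':(324,266),'far L':(232,266)}.items(): print(n,np.round(atz(sc,S(*p),.062),3))
for n,p in {'hood nearL':(458,408),'nearR':(615,408),'farL':(478,348),'farR':(612,354)}.items(): print(n,np.round(atz(sc,S(*p),.062),3))
for n,p in {'S hood far':(318,320),'right':(404,340),'front':(365,424),'left':(266,406)}.items(): print(n,np.round(atz(sd,D(*p),.062),3))
for n,p in {'stand near L':(528,255),'near R':(577,258),'far r':(581,207),'far l':(540,205)}.items(): print(n,np.round(atz(sd,D(*p),.062),3))
E
```

```text
[[ 0.     0.371  0.929]
 [ 0.     0.929 -0.371]
 [-1.     0.    -0.   ]]
cam [0.126 0.515 0.374] tcp [0.195 0.488 0.405]
[[ 0.37  0.93 -0.  ]
 [ 0.89 -0.36  0.29]
 [ 0.27 -0.11 -0.96]] [[359.1654961    0.         286.25839982]
 [  0.         359.1654961  207.05496551]
 [  0.           0.           1.        ]]
stand top near L [ 0.577 -0.316  0.062]
stand top near R [ 0.56  -0.231  0.062]
far R [ 0.522 -0.249  0.062]
far L [ 0.54  -0.326  0.062]
hood nearL [ 0.696 -0.081  0.062]
nearR [0.671 0.029 0.062]
farL [ 0.617 -0.087  0.062]
farR [0.602 0.016 0.062]
S hood far [ 0.693 -0.081  0.062]
right [ 0.617 -0.088  0.062]
front [0.606 0.012 0.062]
left [0.686 0.027 0.062]
stand near L [ 0.56  -0.238  0.062]
near R [ 0.519 -0.252  0.062]
far r [ 0.539 -0.326  0.062]
far l [ 0.575 -0.313  0.062]
```

Emit:
play_rows(
  targets=[
    [[4, -4.1, 0], [0, 0, -0.15], 0],
    [[4, -4.1, 0], [0, 0, -0.15], 0],
    [[4, -4.1, 0], [0, 0, -0.15], 0],
    [[4, -4.1, 0], [0, 0, -0.15], 0],
    [[4, -4.1, 0], [0, 0, -0.15], 0],
  ],
)

```text
clock: 2.72
tool_pos: [0.3968, 0.2782, 0.4048]
tool_rot: [0.892, 1.381, -0.889]
contact_force: [-0.1, 0.5, -0.9]
width: 0.0854
```

Emit:
play_rows(
  targets=[
    [[4, -4.1, 0], [0, 0, -0.15], 0],
    [[4, -4.1, 0], [0, 0, -0.15], 0],
    [[4, -4.1, 0], [0, 0, -0.15], 0],
    [[4, -4.1, 0], [0, 0, -0.15], 0],
    [[0, 0, 0], [0, 0, 0], 0],
  ],
)

```text
clock: 3.35
tool_pos: [0.5628, 0.1047, 0.4045]
tool_rot: [1.357, 1.106, -1.353]
contact_force: [-0.4, 0.1, 0.0]
width: 0.0856
```

```bash
cat >> h.py <<'E'
def yaw(s=None):
    s=s or ctrl.read_state(); R=cv2.Rodrigues(s['tool_rot'])[0]; return np.arctan2(-R[0,1],R[1,1]),R
E
python3 - <<'E'
from h import *
s=ctrl.read_state(); c=cal('wrist')
im=shot('wrist','w1.png')
print(s['clock'],s['tool_pos'],s['q'],yaw(s))
np.savez('w1.npz',K=c[0],R=c[1],t=c[2])
for t in ['lump_center','window','handle','pointer','mark_fin','tray_floor']:
    for a in finder.landmark_of('wrist',t)[:2]: print(t,np.round(a['pixel'],1),round(a['p'],2))
E
```

```text
3.35 [0.5628169  0.10469832 0.40449491] [ 1.19454712e-01  1.85909092e-01  1.25636546e+00 -1.80445383e-04
  1.69655298e+00  3.20549453e-01] (np.float64(-1.7719148875782291), array([[ 2.76674983e-03,  9.79840220e-01, -1.99763579e-01],
       [ 1.51777040e-04, -1.99764753e-01, -9.79843876e-01],
       [-9.99996161e-01,  2.68066335e-03, -7.01416342e-04]]))
lump_center [268.   42.2] 0.91
window [404.6 302.3] 0.92
handle [319.6 319.2] 0.81
pointer [322.5 253.6] 0.91
pointer [258.6 267.2] 0.34
mark_fin [261. 267.] 0.75
tray_floor [389.6 276.4] 0.63
```

View pics/w1.png

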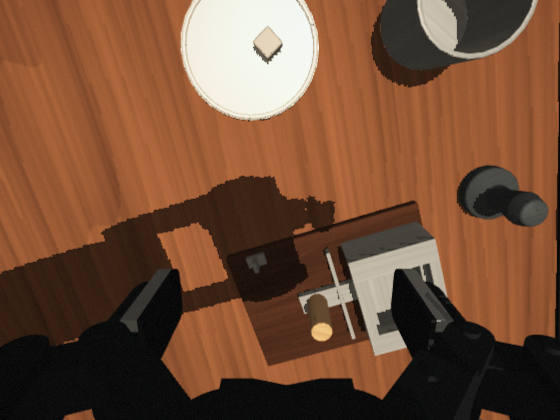

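```bash
python3 - <<'E'
from h import *
f=np.load('w1.npz'); c=(f['K'],f['R'],f['t'])
im=cv2.imread('pics/w1.png')
save(im,'w1a.png',(240,15,300,75),10); save(im,'w1b.png',(220,190,460,370),3.3)
for n,p,z in [('lump',(268,42.2),.017),('window',(404.6,302.3),.062),('handle',(319.6,319.2),.055),('pointer',(322.5,253.6),.022),('fin',(261,267),.022),('tray',(389.6,276.4),.019)]: print(n,np.round(atz(c,p,z),4))
E
```

```text
lump [0.5719 0.228  0.017 ]
window [ 0.6539 -0.0355  0.062 ]
handle [ 0.5682 -0.0422  0.055 ]
pointer [0.5844 0.0139 0.022 ]
fin [0.5168 0.0118 0.022 ]
tray [ 0.6518 -0.0292  0.019 ]
```

View pics/w1a.png

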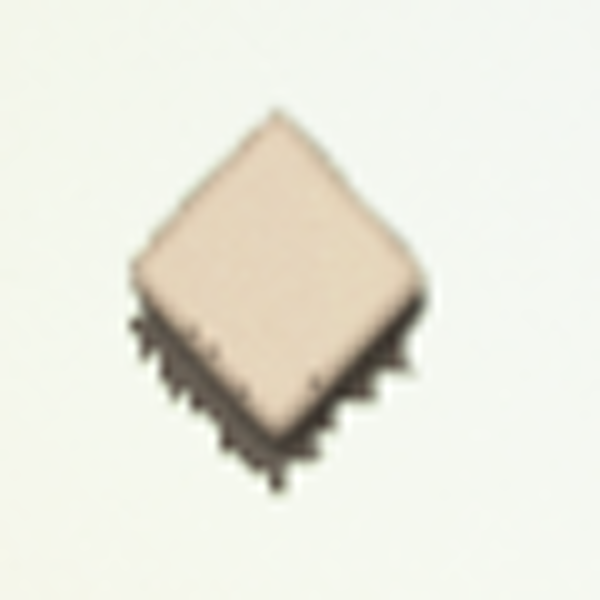

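View pics/w1b.png

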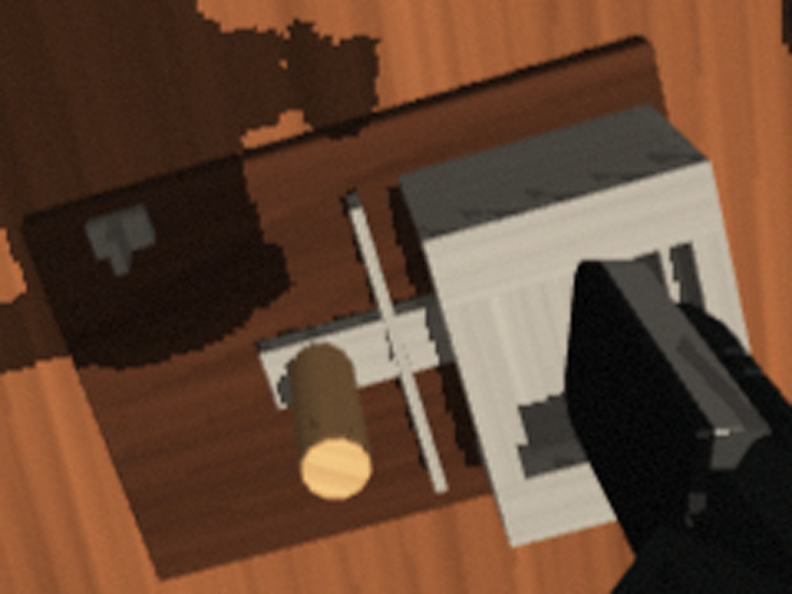

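```bash
python3 - <<'E'
from h import *
f=np.load('w1.npz'); c=(f['K'],f['R'],f['t'])
A=lambda x,y,z: atz(c,(240+x/10,15+y/10),z)[:2]
B=lambda x,y,z: atz(c,(220+x/3.3,190+y/3.3),z)[:2]
L=[A(278,110,.027),A(425,285,.027),A(278,440,.027),A(133,265,.027)]
print('lump c',np.mean(L,0))
for i in range(4):
    d=L[(i+1)%4]-L[i]; print(np.round(np.linalg.norm(d),4),round(np.arctan2(d[1],d[0]),3))
def ang(a,b): d=b-a; return np.round(np.linalg.norm(d),4),np.round(np.arctan2(d[1],d[0]),3)
b=[B(25,215,.012),B(650,40,.012),B(160,578,.012)]
print('board',ang(b[0],b[1]),ang(b[2],b[0]))
h=[B(428,240,.062),B(710,160,.062),B(513,545,.062)]
print('hood',ang(h[0],h[1]),ang(h[2],h[0]),'center',(h[1]+h[2])/2)
print('crossbar',ang(B(440,492,.022),B(352,198,.022)))
print('handle top',B(337,468,.078),'stop')
print('bar end',B(352,198,.022),'fin', B(120,262,.022),B(120,225,.03),B(120,262,.012),B(105,215,.012))
E
```

```text
lump c [0.57182814 0.22628791]
0.019 -1.034
0.0184 -2.576
0.0191 2.089
0.018 0.561
board (np.float64(0.2103), np.float64(0.088)) (np.float64(0.1515), np.float64(1.655))
hood (np.float64(0.0823), np.float64(0.102)) (np.float64(0.1098), np.float64(1.665)) center [ 0.65336541 -0.03264429]
crossbar (np.float64(0.1164), np.float64(1.668))
handle top [ 0.56876886 -0.04070917] stop
bar end [0.5894089  0.01707916] fin [0.51122769 0.01006115] [0.5156214  0.02642756] [0.50935492 0.00532972] [0.50833688 0.02311089]
```

Emit:
play_rows(
  targets=[
    [[-0.2, -5.4, 0], [0, 0, -0.16], 0],
    [[-0.2, -5.4, 0], [0, 0, -0.16], 0],
    [[-0.2, -5.4, 0], [0, 0, -0.16], 0],
    [[-0.2, -5.4, 0], [0, 0, -0.16], 0],
    [[-0.2, -5.4, 0], [0, 0, -0.16], 0],
  ],
)

```text
clock: 4.32
tool_pos: [0.548, -0.1608, 0.4078]
tool_rot: [1.903, 0.549, -1.891]
contact_force: [0.3, 0.2, -0.3]
width: 0.0853
```

Emit:
play_rows(
  targets=[
    [[-0.2, -5.4, 0], [0, 0, -0.16], 0],
    [[-0.2, -5, 0], [0, 0, -0.16], 0],
    [[0, 0, 0], [0, 0, 0], 0],
    [[0, 0, 0], [0, 0, 0], 0],
  ],
)

```text
clock: 4.82
tool_pos: [0.5429, -0.268, 0.4086]
tool_rot: [2.099, 0.242, -2.085]
contact_force: [-0.3, -0.3, -0.4]
width: 0.0852
```

```bash
python3 - <<'E'
from h import *
s=ctrl.read_state(); c=cal('wrist')
im=shot('wrist','w2.png')
print(s['clock'],s['tool_pos'],s['q'],yaw(s)[0])
np.savez('w2.npz',K=c[0],R=c[1],t=c[2])
for t in ['tongs_grip','stand','tongs_foot']:
    for a in finder.landmark_of('wrist',t)[:3]: print(t,np.round(a['pixel'],1),round(a['p'],2), np.round(atz(c,a['pixel'],.1 if 'grip' in t else 0.005),4))
E
```

```text
4.825 [ 0.54292324 -0.26796282  0.40858084] [-0.5190874   0.27762074  1.14191032 -0.00214502  1.7123581   0.8131495 ] -2.9033691169880873
tongs_grip [310.2 193.7] 0.86 [ 0.5502 -0.2888  0.1   ]
tongs_grip [452.3  88.9] 0.6 [ 0.6519 -0.3708  0.1   ]
tongs_grip [286.9   6.9] 0.58 [ 0.6757 -0.2392  0.1   ]
stand [300.9 171.4] 0.72 [ 0.5495 -0.286   0.005 ]
```

View pics/w2.png

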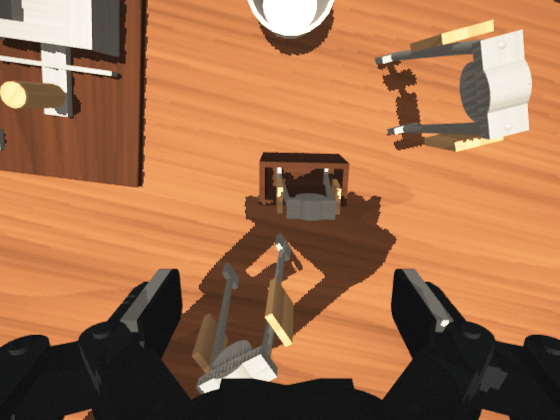

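```bash
python3 - <<'E'
from h import *
f=np.load('w2.npz'); c=(f['K'],f['R'],f['t'])
im=cv2.imread('pics/w2.png')
save(im,'w2a.png',(240,140,370,230),6); save(im,'w2b.png',(180,220,340,400),3.3)
E
```

```text
(no output)
```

View pics/w2a.png

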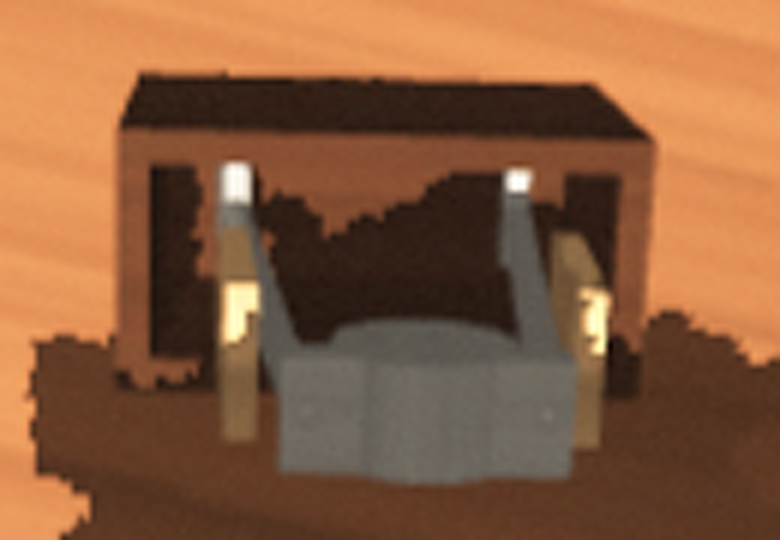

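View pics/w2b.png

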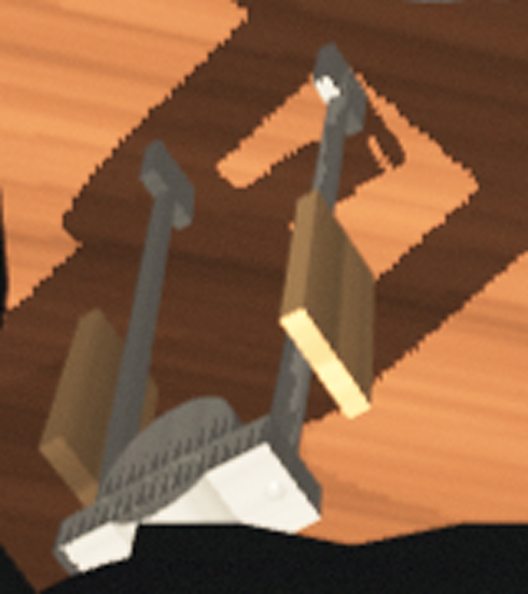

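```bash
python3 - <<'E'
from h import *
f=np.load('w2.npz'); c=(f['K'],f['R'],f['t'])
A=lambda x,y,z: atz(c,(240+x/6,140+y/6),z)[:2]
Bq=lambda x,y,z: atz(c,(180+x/3.3,220+y/3.3),z)[:2]
r=[A(120,130,.062),A(655,140,.062),A(640,395,.062),A(115,385,.062)]
print(np.round(r,4),'c',np.mean(r,0))
for i in range(4):
    d=r[(i+1)%4]-r[i];print(np.round(np.linalg.norm(d),4),np.round(np.arctan2(d[1],d[0]),3))
h=[A(280,360,.143),A(575,358,.143),A(575,475,.143),A(280,470,.143)]
print('head',np.round(h,4),np.mean(h,0))
for z in (.1,.118):
  print('plates',A(240,440,z),A(585,447,z),(A(240,440,z)+A(585,447,z))/2)
print('A head',[np.round(Bq(*p,.185),3) for p in [(60,545),(265,445),(320,515),(75,570)]],'plates top',[np.round(Bq(*p,.155),3) for p in [(290,318),(360,415)]])
E
```

```text
[[ 0.5594 -0.2433]
 [ 0.5764 -0.3205]
 [ 0.5381 -0.3294]
 [ 0.521  -0.251 ]] c [ 0.54870536 -0.2860558 ]
0.0791 -1.354
0.0393 -2.913
0.0803 1.785
0.0391 0.197
head [[ 0.552  -0.2685]
 [ 0.56   -0.3009]
 [ 0.5466 -0.3048]
 [ 0.5393 -0.2716]] [ 0.5494938  -0.28643421]
plates [ 0.52853439 -0.26905515] [ 0.53842767 -0.31480623] [ 0.53348103 -0.29193069]
plates [ 0.53406772 -0.26788607] [ 0.54332113 -0.31067812] [ 0.53869443 -0.28928209]
A head [array([ 0.427, -0.239]), array([ 0.46 , -0.273]), array([ 0.446, -0.287]), array([ 0.422, -0.242])] plates top [array([ 0.469, -0.275]), array([ 0.448, -0.295])]
```

Emit:
play_rows(
  targets=[
    [[0.6, -1.8, -2], [0, 0, -0.024], 0],
    [[0, 0, -4.5], [0, 0, 0], 0],
    [[0, 0, -4], [0, 0, 0], 0],
    [[0, 0, -2], [0, 0, 0], 0],
    [[0, 0, 0], [0, 0, 0], 0],
  ],
)

```text
clock: 5.65
tool_pos: [0.5501, -0.2809, 0.2822]
tool_rot: [2.109, 0.225, -2.089]
contact_force: [0.6, 0.2, 0.0]
width: 0.0855
```

```bash
python3 - <<'E'
from h import *
s=ctrl.read_state(); print(s['clock'],np.round(s['tool_pos'],4),yaw(s)[0],s['contact_force'],s['width']); shot('wrist','w3.png')
print(np.round(yaw(s)[1],3))
E
```

```text
5.65 [ 0.5501 -0.2809  0.2822] -2.918822634111363 [0.55733656 0.15665767 0.03861893] 0.08545988910985183
[[ 0.011  0.221 -0.975]
 [-0.009 -0.975 -0.221]
 [-1.     0.011 -0.008]]
```

View pics/w3.png

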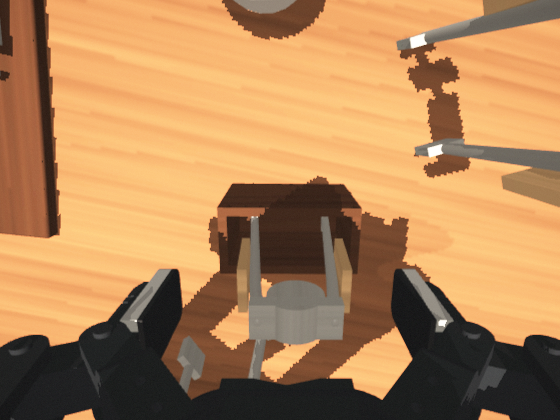

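Emit:
play_rows(
  targets=[
    [[-0.1, -0.55, -0.5], [0.009, 0.011, -0.006], 0],
    [[0, 0, -1.3], [0, 0, 0], 0],
    [[0, 0, -0.8], [0, 0, 0], 0],
    [[0, 0, 0], [0, 0, 0], 0.3],
  ],
)

```text
clock: 6.2
tool_pos: [0.5499, -0.2868, 0.2593]
tool_rot: [2.11, 0.226, -2.1]
contact_force: [0.4, -0.4, -0.4]
width: 0.07
```

```bash
python3 - <<'E'
from h import *
s=ctrl.read_state(); print(s['clock'],np.round(s['tool_pos'],4),yaw(s)[0],s['contact_force'],s['width']); shot('wrist','w4.png')
E
```

```text
6.2 [ 0.5499 -0.2868  0.2593] -2.92444968752378 [ 0.44212896 -0.38188463 -0.41079903] 0.07001010127931605
```

View pics/w4.png

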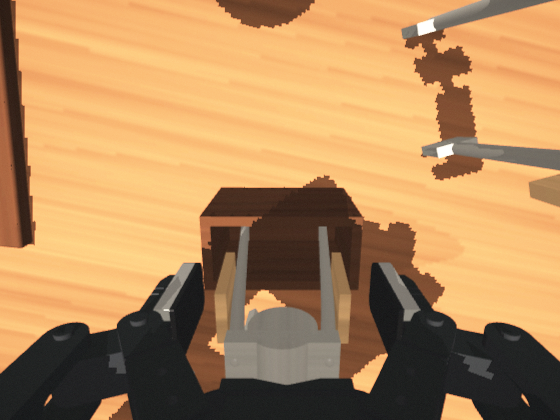

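Emit:
play_rows(
  targets=[
    [[-0.1, 0, -0.4], [0, 0, 0], 0.42],
    [[0, 0, 0], [0, 0, 0], 0.45],
    [[0, 0, 0], [0, 0, 0], 0.46],
    [[0, 0, 0], [0, 0, 0], 0.46],
  ],
)

```text
clock: 6.75
tool_pos: [0.5491, -0.287, 0.2567]
tool_rot: [2.112, 0.224, -2.097]
contact_force: [-0.8, 0.5, 0.7]
width: 0.0469
```

```bash
python3 - <<'E'
from h import *
s=ctrl.read_state(); print(s['clock'],np.round(s['tool_pos'],4),yaw(s)[0],s['contact_force'],s['width']); shot('wrist','w5.png')
E
```

```text
6.75 [ 0.5491 -0.287   0.2567] -2.9243920536523693 [-0.7656859   0.46841385  0.65679363] 0.04689178289881093
```

View pics/w5.png

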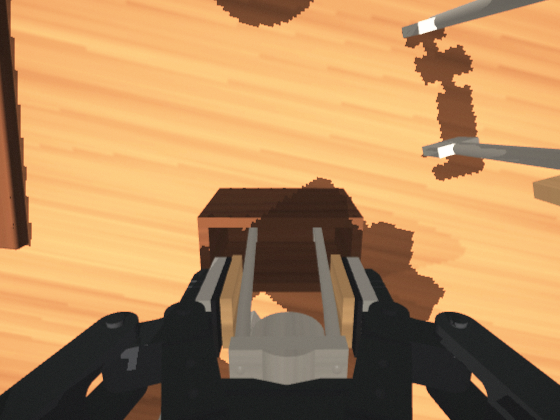

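Emit:
play_rows(
  targets=[
    [[0, 0, 1], [0, 0, 0], 0.46],
    [[0, 0, 2.5], [0, 0, 0], 0.46],
    [[0, 0, 4], [0, 0, 0], 0.46],
    [[0, 0, 4], [0, 0, 0], 0.46],
    [[0, 0, 2], [0, 0, 0], 0.46],
  ],
)

```text
clock: 7.42
tool_pos: [0.5481, -0.2863, 0.3954]
tool_rot: [2.109, 0.227, -2.102]
contact_force: [-0.1, -0.5, -0.4]
width: 0.0464
```

```bash
python3 - <<'E'
from h import *
s=ctrl.read_state(); print(s['clock'],np.round(s['tool_pos'],4),yaw(s)[0],s['contact_force'],s['width']); shot('wrist','w6.png')
E
```

```text
7.425 [ 0.5481 -0.2863  0.3954] -2.924357383208385 [-0.09978446 -0.49052146 -0.3959361 ] 0.04635412950743911
```

View pics/w6.png

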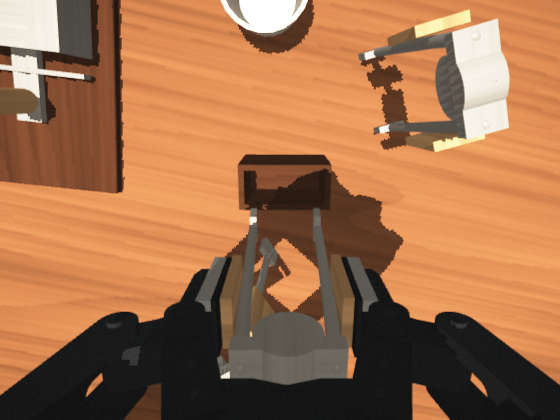

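Emit:
play_rows(
  targets=[
    [[0.3, 4, 0], [0, 0, 0.036], 0.46],
    [[0.3, 5.5, 0], [0, 0, 0.036], 0.46],
    [[0.3, 5.5, 0], [0, 0, 0.036], 0.46],
    [[0.3, 5.5, 0], [0, 0, 0.036], 0.46],
    [[0.3, 5.5, 0], [0, 0, 0.036], 0.46],
  ],
)

```text
clock: 8.1
tool_pos: [0.5616, -0.0225, 0.3975]
tool_rot: [2.01, 0.397, -1.995]
contact_force: [0.4, 0.4, -1.1]
width: 0.0463
```

Emit:
play_rows(
  targets=[
    [[0.3, 5.5, 0], [0, 0, 0.036], 0.46],
    [[0.3, 5.5, 0], [0, 0, 0.036], 0.46],
    [[0.3, 5.5, 0], [0, 0, 0.036], 0.46],
    [[0, 4, 0], [0, 0, 0.036], 0.46],
    [[0, 2, 0], [0, 0, 0], 0.46],
  ],
)

```text
clock: 8.72
tool_pos: [0.5689, 0.2122, 0.3959]
tool_rot: [1.916, 0.533, -1.906]
contact_force: [-0.1, 0.6, -1.2]
width: 0.0464
```

Emit:
play_rows(
  targets=[
    [[0, 0, 0], [0, 0, 0], 0.46],
  ],
)

```text
clock: 8.85
tool_pos: [0.5688, 0.2128, 0.3955]
tool_rot: [1.915, 0.533, -1.906]
contact_force: [0.1, -0.2, -0.1]
width: 0.0464
```

```bash
python3 - <<'E'
from h import *
s=ctrl.read_state(); print(s['clock'],np.round(s['tool_pos'],4),yaw(s)[0],s['width']); print(np.round(yaw(s)[1][:,0],4)); c=cal('wrist');np.savez('w7.npz',K=c[0],R=c[1],t=c[2]);shot('wrist','w7.png')
E
```

```text
8.85 [0.5688 0.2128 0.3955] -2.5934048361283697 0.046429716260236537
[ 0.0053 -0.0025 -1.    ]
```

View pics/w7.png

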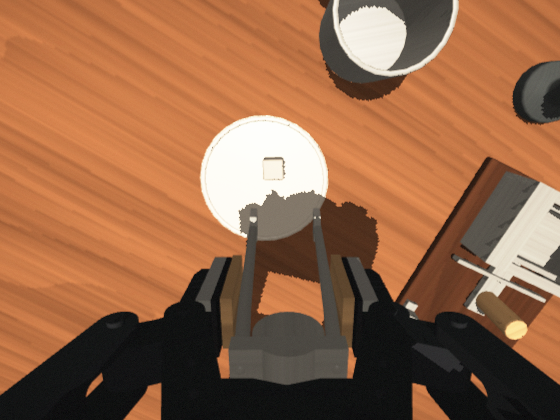

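```bash
python3 - <<'E'
from h import *
f=np.load('w7.npz'); c=(f['K'],f['R'],f['t']); im=cv2.imread('pics/w7.png'); save(im,'w7a.png',(235,145,335,235),7)
s=ctrl.read_state(); y,R=yaw(s)
for zz in (.252,.234):
  for sgn in (-1,0,1): print(zz,sgn,np.round(proj(c,s['tool_pos']+R@np.array([zz,sgn*.0195,0])),1))
E
```

```text
0.252 -1 [257.4 216.9]
0.252 0 [287.4 216.9]
0.252 1 [317.5 216.9]
0.234 -1 [255.1 226.3]
0.234 0 [287.6 226.3]
0.234 1 [320.  226.3]
```

View pics/w7a.png

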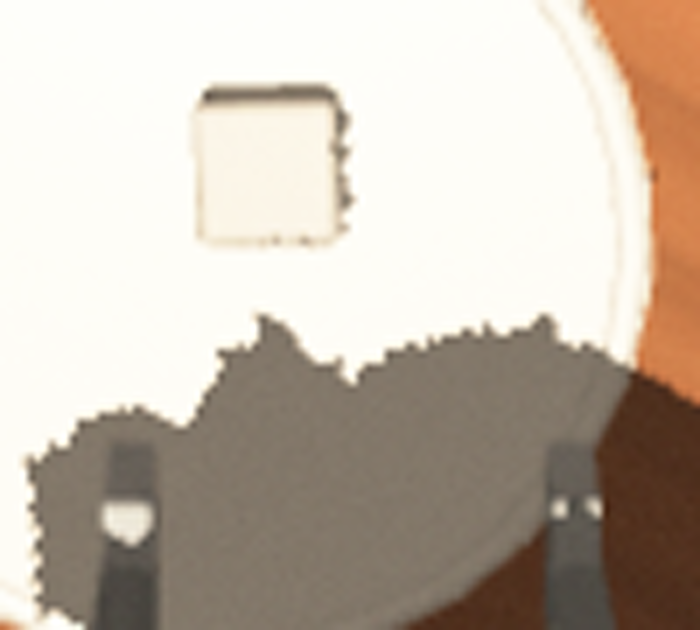

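```bash
python3 - <<'E'
from h import *
f=np.load('w7.npz'); c=(f['K'],f['R'],f['t'])
s=ctrl.read_state(); y,R=yaw(s)
L=atz(c,(273.3,169.6),.027); print(L)
foot=s['tool_pos']+R@np.array([.252,-.0015,.002]); print(foot,'delta',L-foot, proj(c,foot))
a=atz(c,(235+197/7,145+235/7),.027);b=atz(c,(235+337/7,145+237/7),.027); d=b-a; print(np.linalg.norm(d),np.arctan2(d[1],d[0])-np.pi/2-y+0)
print('tooly ang',np.arctan2(R[1,1],R[0,1]), np.arctan2(d[1],d[0]))
E
```

```text
[0.57163539 0.22667171 0.027     ]
[0.56777225 0.21152929 0.14351368] delta [ 0.00386315  0.01514242 -0.11651368] [285.13551861 219.79385189]
0.019182448983277988 -0.01596506440712986
tooly ang -1.0236096373034949 -1.0395747017106247
```

Emit:
play_rows(
  targets=[
    [[0.52, 1.46, -1], [0.0025, 0.0053, -0.008], 0.46],
    [[0, 0, -3.5], [0, 0, 0], 0.46],
    [[0, 0, -3.5], [0, 0, 0], 0.46],
    [[0, 0, -1.2], [0, 0, 0], 0.46],
    [[0, 0, 0], [0, 0, 0], 0.46],
  ],
)

```text
clock: 9.52
tool_pos: [0.576, 0.2235, 0.3001]
tool_rot: [1.924, 0.521, -1.923]
contact_force: [0.1, -1.1, -0.6]
width: 0.0461
```

```bash
python3 - <<'E'
from h import *
s=ctrl.read_state(); y,R=yaw(s);print(s['clock'],np.round(s['tool_pos'],4),y,s['width']); print(np.round(R[:,0],4)); c=cal('wrist');im=shot('wrist','w8.png');save(im,'w8a.png',(215,170,355,270),5.5)
print(s['tool_pos']+R@np.array([.252,-.0015,.002]))
E
```

```text
9.525 [0.576  0.2235 0.3001] -2.6124720927411595 0.04612210281295115
[ 0.e+00  2.e-04 -1.e+00]
[0.57352002 0.22379127 0.04812854]
```

View pics/w8a.png

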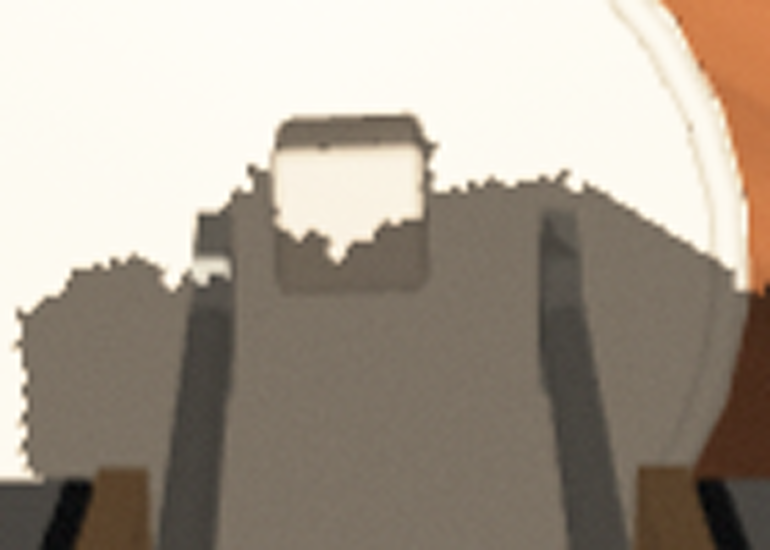

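Emit:
play_rows(
  targets=[
    [[-0.2, 0.36, 0], [0, 0, 0], 0.46],
    [[0, 0, -1.5], [0, 0, 0], 0.46],
    [[0, 0, -1.4], [0, 0, 0], 0.46],
    [[0, 0, -0.6], [0, 0, 0], 0.46],
    [[0, 0, 0], [0, 0, 0], 0.46],
  ],
)

```text
clock: 10.2
tool_pos: [0.5743, 0.2275, 0.2663]
tool_rot: [1.929, 0.521, -1.918]
contact_force: [-0.3, -0.5, -1.3]
width: 0.0462
```

```bash
python3 - <<'E'
from h import *
s=ctrl.read_state(); y,R=yaw(s);print(s['clock'],np.round(s['tool_pos'],4),y,s['width'],s['contact_force']); im=shot('wrist','w9.png');save(im,'w9a.png',(215,170,355,270),5.5)
E
```

```text
10.2 [0.5743 0.2275 0.2663] -2.612642155539147 0.04618865431108357 [-0.27540827 -0.51334939 -1.31515673]
```

View pics/w9a.png

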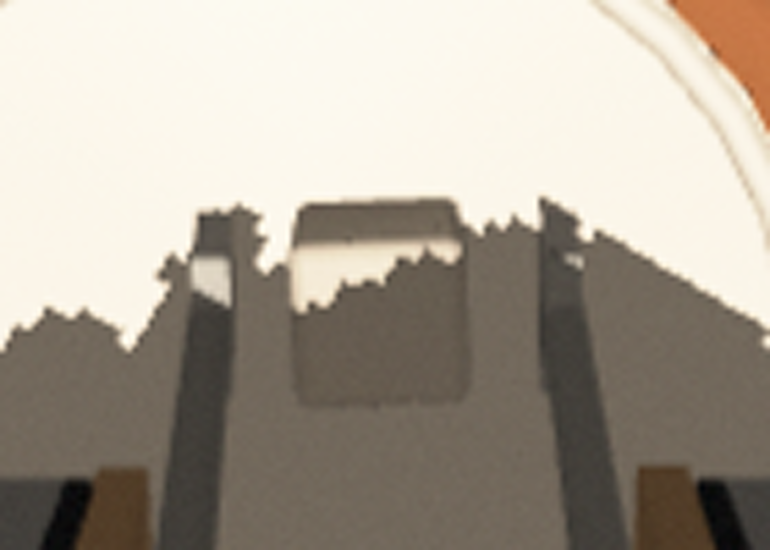

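Emit:
play_rows(
  targets=[
    [[0, 0, -0.4], [0, 0, 0], 0.46],
    [[0, 0, 0], [0, 0, 0], 0.48],
    [[0, 0, 0], [0, 0, 0], 0.5],
    [[0, 0, 0], [0, 0, 0], 0.51],
    [[0, 0, 0], [0, 0, 0], 0.51],
  ],
)

```text
clock: 10.88
tool_pos: [0.5747, 0.2275, 0.2637]
tool_rot: [1.932, 0.521, -1.916]
contact_force: [-0.2, -0.3, -1.1]
width: 0.0422
```

```bash
python3 - <<'E'
from h import *
s=ctrl.read_state(); y,R=yaw(s);print(s['clock'],np.round(s['tool_pos'],4),y,s['width'],s['contact_force']); im=shot('wrist','w10.png');save(im,'w10a.png',(215,170,355,270),5.5)
E
```

```text
10.875 [0.5747 0.2275 0.2637] -2.6128016081236103 0.0422354186548946 [-0.21778938 -0.33697623 -1.05136669]
```

View pics/w10a.png

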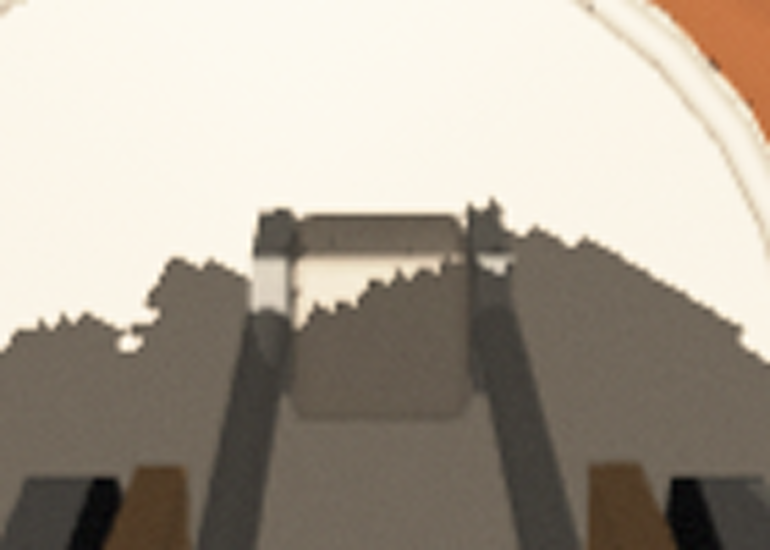

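Emit:
play_rows(
  targets=[
    [[0, 0, 0], [0, 0, 0], 0.53],
    [[0, 0, 0], [0, 0, 0], 0.55],
    [[0, 0, 0], [0, 0, 0], 0.55],
  ],
)

```text
clock: 11.3
tool_pos: [0.5747, 0.2275, 0.2637]
tool_rot: [1.932, 0.522, -1.916]
contact_force: [0.3, -0.4, -0.8]
width: 0.0417
```

Emit:
play_rows(
  targets=[
    [[0, 0, 0.5], [0, 0, 0], 0.55],
    [[0, 0, 1], [0, 0, 0], 0.55],
    [[0, 0, 2], [0, 0, 0], 0.55],
    [[0, 0, 2], [0, 0, 0], 0.55],
    [[0, 0, 0], [0, 0, 0], 0.55],
  ],
)

```text
clock: 11.92
tool_pos: [0.5746, 0.2275, 0.323]
tool_rot: [1.934, 0.522, -1.913]
contact_force: [-0.3, -0.5, -1.4]
width: 0.0412
```

```bash
python3 - <<'E'
from h import *
s=ctrl.read_state(); y,R=yaw(s);print(s['clock'],np.round(s['tool_pos'],4),y,s['width'],s['contact_force']); im=shot('wrist','w11.png');save(im,'w11a.png',(175,130,395,280),3.6)
E
```

```text
11.925 [0.5746 0.2275 0.323 ] -2.6126921552640825 0.04124107732336501 [-0.30931929 -0.47213079 -1.43774392]
```

View pics/w11a.png

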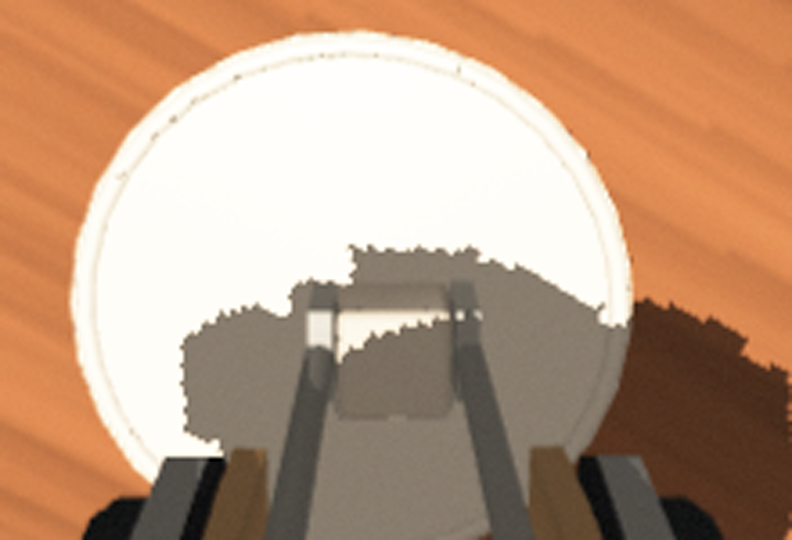

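Emit:
play_rows(
  targets=[
    [[0, -1, 3], [0, 0, -0.05], 0.55],
    [[0.6, -4, 2.2], [0, 0, -0.08], 0.55],
    [[1.8, -5, 0], [0, 0, -0.08], 0.55],
    [[1.8, -5, 0], [0, 0, -0.08], 0.55],
    [[1.8, -5, 0], [0, 0, -0.08], 0.55],
  ],
)

```text
clock: 12.6
tool_pos: [0.634, 0.0256, 0.3696]
tool_rot: [2.142, 0.167, -2.14]
contact_force: [0.4, 1.8, -1.0]
width: 0.0414
```

Emit:
play_rows(
  targets=[
    [[1.6, -4, 0], [0, 0, -0.06], 0.55],
    [[0.6, -2, 0], [0, 0, 0], 0.55],
    [[0, 0, 0], [0, 0, 0], 0.55],
  ],
)

```text
clock: 12.98
tool_pos: [0.6568, -0.0395, 0.3657]
tool_rot: [2.171, 0.099, -2.181]
contact_force: [-0.2, -0.4, -0.7]
width: 0.0413
```

```bash
python3 - <<'E'
from h import *
s=ctrl.read_state(); y,R=yaw(s);print(s['clock'],np.round(s['tool_pos'],4),y,s['width'],s['contact_force'],R[:,0]); c=cal('wrist');np.savez('w12.npz',K=c[0],R=c[1],t=c[2]);im=shot('wrist','w12.png')
E
```

```text
12.975 [ 0.6568 -0.0395  0.3657] -3.0522442432173067 0.04125447188456943 [-0.20447082 -0.37832806 -0.70189512] [-0.00464261  0.00120255 -0.9999885 ]
```

View pics/w12.png

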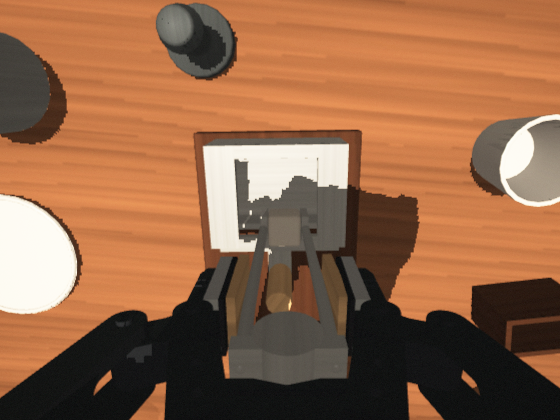

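```bash
python3 - <<'E'
from h import *
f=np.load('w12.npz'); c=(f['K'],f['R'],f['t'])
im=cv2.imread('pics/w12.png'); save(im,'w12a.png',(190,125,370,265),4.4)
s=ctrl.read_state(); y,R=yaw(s)
F=s['tool_pos']+R@np.array([.252,-.0015,.002]); print('foot',F,proj(c,F))
E
```

```text
foot [ 0.65336799 -0.03688467  0.11378397] [281.98208534 219.57183172]
```

View pics/w12a.png

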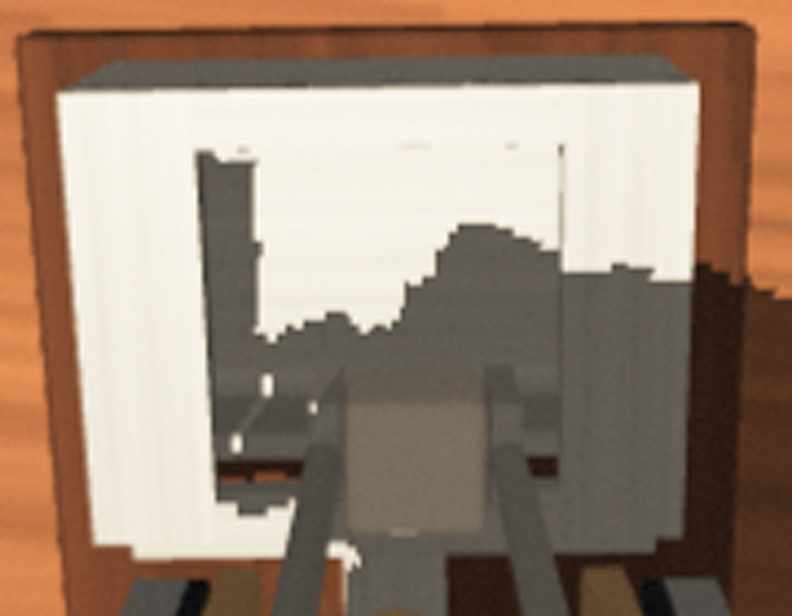

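```bash
python3 - <<'E'
from h import *
f=np.load('w12.npz'); c=(f['K'],f['R'],f['t'])
A=lambda x,y,z: atz(c,(190+x/4.4,125+y/4.4),z)[:2]
for q in ([(57,92),(698,84),(685,545),(93,547)],[(196,150),(562,145),(558,490),(215,500)]):
    r=np.array([A(*p,.062) for p in q]); print(np.round(r,4).tolist(),r.mean(0))
    for i in range(4):
        d=r[(i+1)%4]-r[i];print(np.round(np.linalg.norm(d),4),np.round(np.arctan2(d[1],d[0]),3))
E
```

```text
[[0.6888, 0.0266], [0.6999, -0.0827], [0.6148, -0.0922], [0.6046, 0.0182]] [ 0.652023  -0.0325239]
0.1099 -1.47
0.0856 -3.031
0.1108 1.663
0.0847 0.1
[[0.6809, 0.0024], [0.6874, -0.0607], [0.6237, -0.0673], [0.6161, -0.0041]] [ 0.6520161  -0.03241888]
0.0634 -1.469
0.0641 -3.039
0.0636 1.691
0.0652 0.1
```

Emit:
play_rows(
  targets=[
    [[-0.26, 0.47, 0], [-0.001, -0.0046, 0.015], 0.55],
    [[0, 0, -1.5], [0, 0, 0], 0.55],
    [[0, 0, -1.5], [0, 0, 0], 0.55],
    [[0, 0, 0], [0, 0, 0], 0.55],
  ],
)

```text
clock: 13.52
tool_pos: [0.653, -0.0289, 0.3329]
tool_rot: [2.162, 0.124, -2.165]
contact_force: [0.7, 0.4, -1.1]
width: 0.0413
```

```bash
python3 - <<'E'
from h import *
s=ctrl.read_state(); y,R=yaw(s);print(s['clock'],np.round(s['tool_pos'],4),y,s['width'],s['contact_force'],R[:,0]); c=cal('wrist');im=shot('wrist','w13.png');save(im,'w13a.png',(170,115,390,275),3.6)
F=s['tool_pos']+R@np.array([.252,-.0015,.002]); print('foot',F,proj(c,F))
E
```

```text
13.525 [ 0.653  -0.0289  0.3329] -3.0284934183498553 0.04133456941025566 [ 0.73660632  0.37545601 -1.09721041] [-0.00148798  0.0012953  -0.99999805]
foot [ 0.65049968 -0.02735843  0.08090257] [283.60037754 219.4299861 ]
```

View pics/w13a.png

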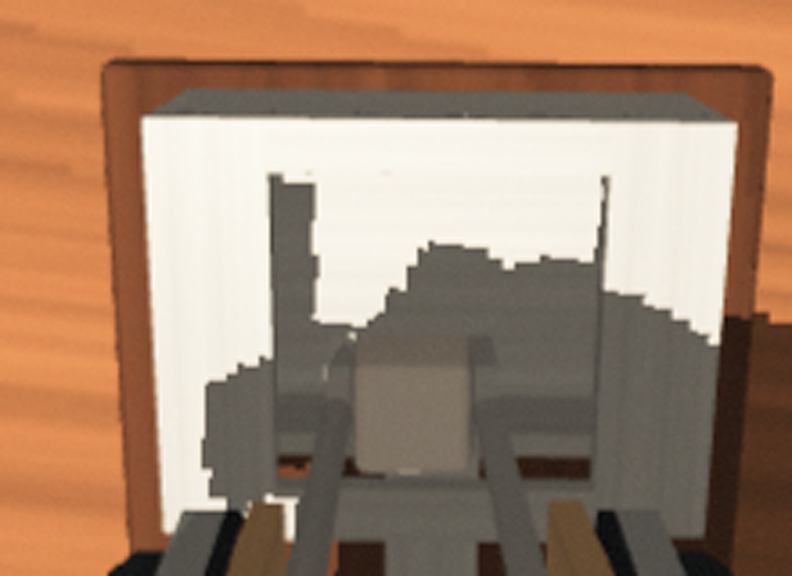

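Emit:
play_rows(
  targets=[
    [[0.15, -0.45, 0], [0, 0.0015, -0.008], 0.55],
    [[0, 0, 0], [0, 0, 0], 0.55],
    [[0, 0, 0], [0, 0, 0], 0.55],
  ],
)

```text
clock: 13.95
tool_pos: [0.655, -0.0341, 0.3352]
tool_rot: [2.169, 0.114, -2.168]
contact_force: [0.3, 0.2, -1.2]
width: 0.0415
```

```bash
python3 - <<'E'
from h import *
s=ctrl.read_state(); y,R=yaw(s);print(s['clock'],np.round(s['tool_pos'],4),y,s['width'],s['contact_force'],R[:,0]); c=cal('wrist');im=shot('wrist','w14.png');save(im,'w14a.png',(170,115,390,275),3.6)
F=s['tool_pos']+R@np.array([.252,-.0015,.002]); print('foot',F,proj(c,F))
E
```

```text
13.95 [ 0.655  -0.0341  0.3352] -3.037592820620384 0.0414944847169365 [ 0.30925952  0.1580974  -1.16008869] [ 4.24403941e-04  9.25468077e-04 -9.99999482e-01]
foot [ 0.65292994 -0.03261804  0.08315405] [283.5689354  219.43476438]
```

View pics/w14a.png

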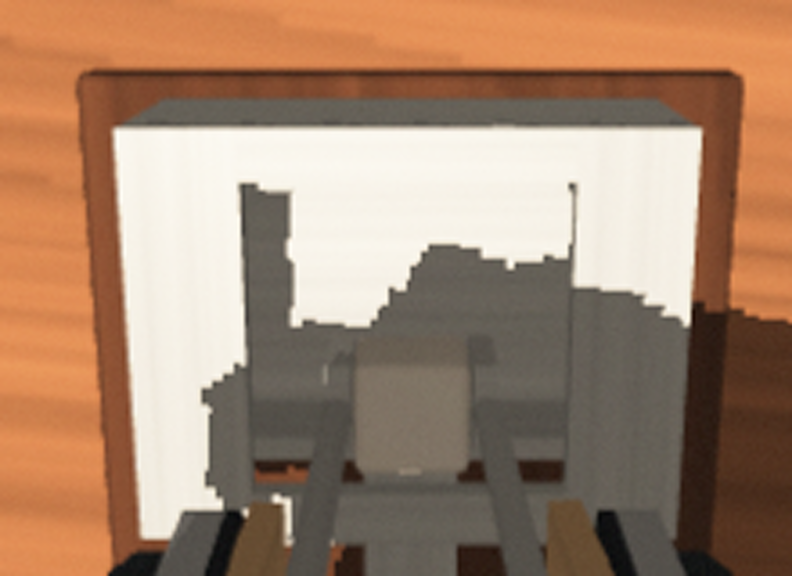

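Emit:
play_rows(
  targets=[
    [[0, 0, -1.5], [0, 0, 0], 0.55],
    [[0, 0, -1.5], [0, 0, 0], 0.55],
    [[0, 0, -1.2], [0, 0, 0], 0.55],
    [[0, 0, -0.8], [0, 0, 0], 0.55],
    [[0, 0, 0], [0, 0, 0], 0.55],
  ],
)

```text
clock: 14.62
tool_pos: [0.6545, -0.0341, 0.2798]
tool_rot: [2.166, 0.114, -2.171]
contact_force: [-0.3, 0.2, -0.8]
width: 0.0417
```

```bash
python3 - <<'E'
from h import *
s=ctrl.read_state(); y,R=yaw(s);print(s['clock'],np.round(s['tool_pos'],4),y,s['width'],s['contact_force'],R[:,0]); c=cal('wrist');im=shot('wrist','w15.png');save(im,'w15a.png',(170,115,390,275),3.6)
F=s['tool_pos']+R@np.array([.252,-.0015,.002]); print('foot',F,proj(c,F))
E
```

```text
14.625 [ 0.6545 -0.0341  0.2798] -3.0375504174313357 0.041707033343066593 [-0.27788411  0.15913986 -0.80869175] [-0.00247768  0.00123073 -0.99999617]
foot [ 0.65173693 -0.03247037  0.02782789] [283.55679076 219.45035938]
```

View pics/w15a.png

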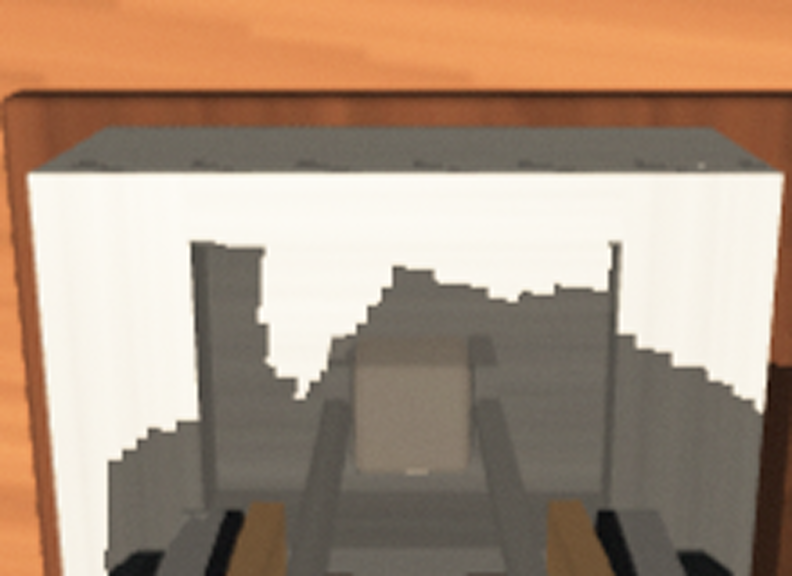

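Emit:
play_rows(
  targets=[
    [[0, 0, -0.3], [0, 0, 0], 0.55],
    [[0, 0, 0], [0, 0, 0], 0.52],
    [[0, 0, 0], [0, 0, 0], 0.48],
    [[0, 0, 0], [0, 0, 0], 0.46],
    [[0, 0, 0], [0, 0, 0], 0.46],
  ],
)

```text
clock: 15.3
tool_pos: [0.655, -0.0341, 0.2793]
tool_rot: [2.17, 0.114, -2.166]
contact_force: [-0.2, 0.2, -1.9]
width: 0.0463
```

```bash
python3 - <<'E'
from h import *
s=ctrl.read_state(); y,R=yaw(s);print(s['clock'],np.round(s['tool_pos'],4),y,s['width'],s['contact_force'],R[:,0]); c=cal('wrist');im=shot('wrist','w16.png');save(im,'w16a.png',(170,115,390,275),3.6)
E
```

```text
15.3 [ 0.655  -0.0341  0.2793] -3.0375293274231505 0.04630846008916486 [-0.16816249  0.24698077 -1.85273988] [ 1.91461732e-03  7.57761613e-04 -9.99997880e-01]
```

View pics/w16a.png

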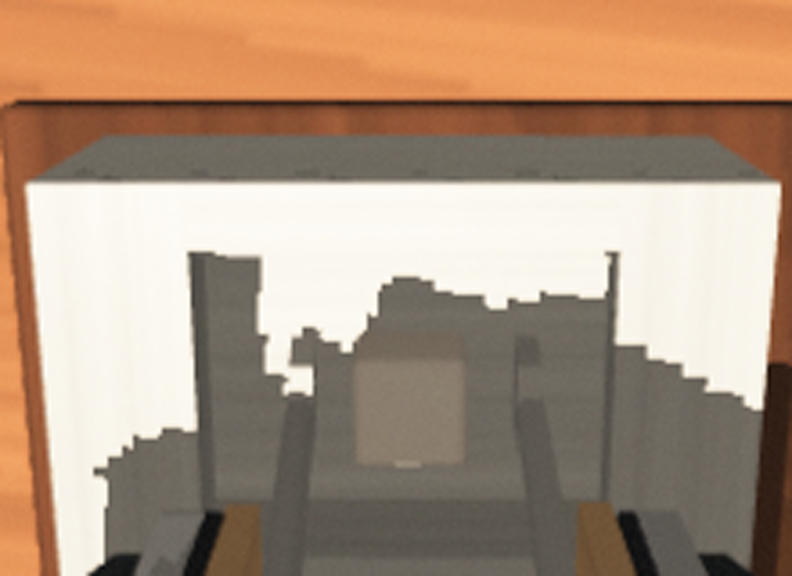

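Emit:
play_rows(
  targets=[
    [[0, 0, 1.5], [0, 0, 0], 0.46],
    [[0, 0, 2.5], [0, 0, 0], 0.46],
    [[0, 0, 3], [0, 0, 0], 0.46],
    [[0, 0, 3], [0, 0, 0], 0.46],
    [[0, 0, 1], [0, 0, 0], 0.46],
  ],
)

```text
clock: 15.98
tool_pos: [0.6542, -0.034, 0.3964]
tool_rot: [2.172, 0.113, -2.164]
contact_force: [-0.3, 0.4, -2.1]
width: 0.0464
```

```bash
python3 - <<'E'
from h import *
s=ctrl.read_state(); y,R=yaw(s);print(s['clock'],np.round(s['tool_pos'],4),y,s['width'],s['contact_force'],R[:,0]); c=cal('wrist');im=shot('wrist','w17.png')
E
```

```text
15.975 [ 0.6542 -0.034   0.3964] -3.0375658075797047 0.04642134661000866 [-0.29494603  0.43723291 -2.0705626 ] [ 3.71447529e-03  5.32618925e-04 -9.99992959e-01]
```

View pics/w17.png

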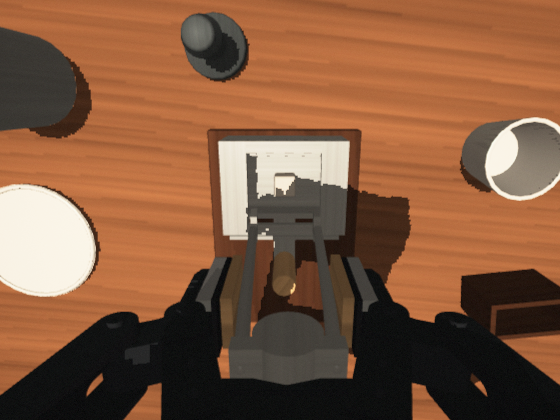

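Emit:
play_rows(
  targets=[
    [[-1.5, -3.5, 0], [0, 0, 0.02], 0.46],
    [[-2.2, -5.2, 0], [0, 0, 0.02], 0.46],
    [[-2.2, -5.2, 0], [0, 0, 0.02], 0.46],
    [[-2.2, -5.2, 0], [0, 0, 0.02], 0.46],
    [[-1.6, -4, 0], [0, 0, 0.02], 0.46],
  ],
)

```text
clock: 16.65
tool_pos: [0.5544, -0.2678, 0.3911]
tool_rot: [2.108, 0.231, -2.113]
contact_force: [0.3, 0.2, -0.6]
width: 0.0459
```

Emit:
play_rows(
  targets=[
    [[0, 0, 0], [0, 0, 0], 0.46],
    [[0, 0, 0], [0, 0, 0], 0.46],
  ],
)

```text
clock: 16.9
tool_pos: [0.5532, -0.2701, 0.3889]
tool_rot: [2.108, 0.228, -2.119]
contact_force: [0.1, 0.1, -1.0]
width: 0.0461
```

```bash
python3 - <<'E'
from h import *
s=ctrl.read_state(); y,R=yaw(s);print(s['clock'],np.round(s['tool_pos'],4),y,s['width'],s['contact_force'],R[:,0])
E
```

```text
16.9 [ 0.5532 -0.2701  0.3889] -2.932326866968554 0.04610720157573551 [ 0.10077452  0.08419064 -0.990167  ] [-0.00569973  0.00531352 -0.99996964]
```

Emit:
play_rows(
  targets=[
    [[-0.4, -1.6, 0], [-0.005, -0.006, 0.008], 0.46],
    [[0, 0, 0], [0, 0, 0], 0.46],
    [[0, 0, 0], [0, 0, 0], 0.46],
  ],
)

```text
clock: 17.27
tool_pos: [0.5501, -0.2851, 0.3883]
tool_rot: [2.105, 0.234, -2.105]
contact_force: [-0.1, 0.7, -0.2]
width: 0.0463
```

```bash
python3 - <<'E'
from h import *
s=ctrl.read_state(); y,R=yaw(s);print(s['clock'],np.round(s['tool_pos'],4),y,s['width'],s['contact_force'],R[:,0])
c=cal('wrist');im=shot('wrist','w18.png');save(im,'w18a.png',(215,135,355,265),4.4)
A=lambda x,y,z: atz(c,(215+x/4.4,135+y/4.4),z)[:2]
F=s['tool_pos']+R@np.array([.252,-.0015,.002]); print('foot',F,proj(c,F), [np.round(proj(c,p),1) for p in [(.5594,-.2433,.062),(.5764,-.3205,.062),(.5381,-.3294,.062),(.521,-.251,.062)]])
E
```

```text
17.275 [ 0.5501 -0.2851  0.3883] -2.9205348695245084 0.046259048383611084 [-0.05128135  0.66007861 -0.21397288] [ 4.06264512e-05  6.41171581e-04 -9.99999794e-01]
foot [ 0.54781214 -0.28387127  0.13625302] [283.65772707 219.40477996] [array([239.6, 167.8]), array([334.6, 168.1]), array([333.3, 213.1]), array([240.3, 212.6])]
```

View pics/w18a.png

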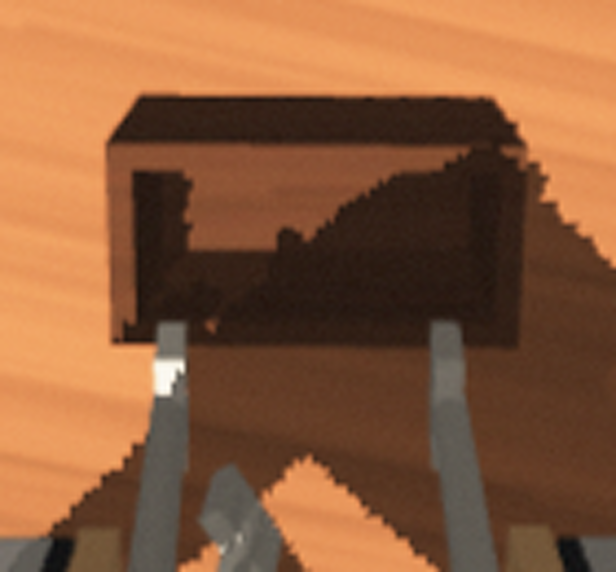

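Emit:
play_rows(
  targets=[
    [[0.05, -0.2, -1.5], [0, 0, -0.003], 0.46],
    [[0, 0, -3], [0, 0, 0], 0.46],
    [[0, 0, -3], [0, 0, 0], 0.46],
    [[0, 0, 0], [0, 0, 0], 0.46],
  ],
)

```text
clock: 17.82
tool_pos: [0.5505, -0.286, 0.3083]
tool_rot: [2.105, 0.233, -2.108]
contact_force: [0.8, -0.5, -0.5]
width: 0.0461
```

```bash
python3 - <<'E'
from h import *
s=ctrl.read_state(); y,R=yaw(s);print(s['clock'],np.round(s['tool_pos'],4),y,s['width'],s['contact_force'],R[:,0])
c=cal('wrist');im=shot('wrist','w19.png');save(im,'w19a.png',(185,115,385,265),4)
F=s['tool_pos']+R@np.array([.252,-.0015,.002]); print('foot',F)
E
```

```text
17.825 [ 0.5505 -0.286   0.3083] -2.922616762698404 0.04610711822880572 [ 0.81585578 -0.45229223 -0.47861906] [-0.00138165  0.00153622 -0.99999787]
foot [ 0.54788418 -0.28462811  0.05633977]
```

View pics/w19a.png

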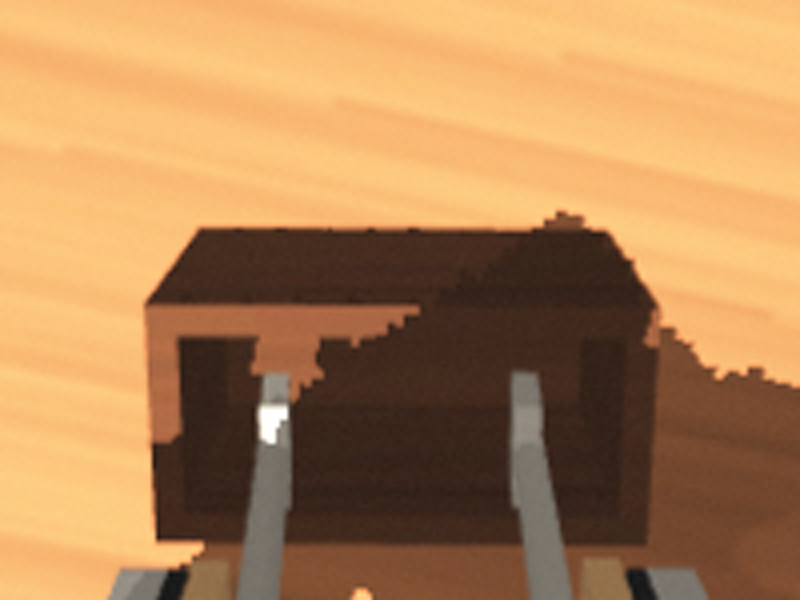

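Emit:
play_rows(
  targets=[
    [[0.05, -0.1, -1.5], [0, 0, 0], 0.46],
    [[0, 0, -1.5], [0, 0, 0], 0.46],
    [[0, 0, -1], [0, 0, 0], 0.46],
    [[0, 0, -0.6], [0, 0, 0], 0.46],
    [[0, 0, 0], [0, 0, 0], 0.46],
  ],
)

```text
clock: 18.5
tool_pos: [0.5518, -0.2875, 0.2642]
tool_rot: [2.11, 0.228, -2.099]
contact_force: [-0.6, -1.0, -0.3]
width: 0.0461
```

```bash
python3 - <<'E'
from h import *
s=ctrl.read_state(); y,R=yaw(s);print(s['clock'],np.round(s['tool_pos'],4),y,s['width'],s['contact_force'],R[:,0])
c=cal('wrist');im=shot('wrist','w20.png')
E
```

```text
18.5 [ 0.5518 -0.2875  0.2642] -2.9225652250795293 0.046060217128865766 [-0.63663061 -0.96669865 -0.31180426] [ 0.00535483 -0.00243587 -0.9999827 ]
```

View pics/w20.png

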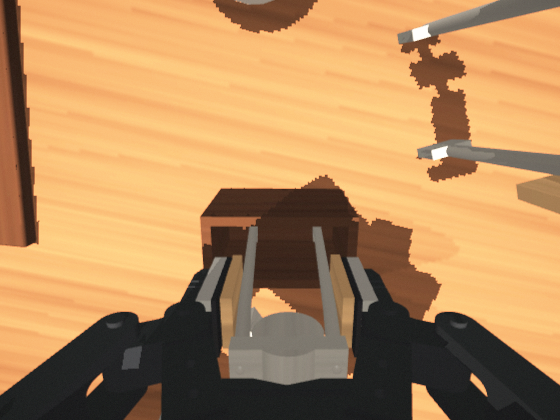

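Emit:
play_rows(
  targets=[
    [[-0.25, 0, -0.5], [0.002, 0.005, 0], 0.46],
    [[0, 0, -0.2], [0, 0, 0], 0.46],
    [[0, 0, 0], [0, 0, 0], 0.46],
  ],
)

```text
clock: 18.92
tool_pos: [0.5493, -0.2876, 0.2582]
tool_rot: [2.107, 0.229, -2.103]
contact_force: [0.1, -0.2, -1.3]
width: 0.0463
```

```bash
python3 - <<'E'
from h import *
s=ctrl.read_state(); y,R=yaw(s);print(s['clock'],np.round(s['tool_pos'],4),y,s['width'],s['contact_force'],R[:,0])
E
```

```text
18.925 [ 0.5493 -0.2876  0.2582] -2.9226191118359335 0.046320021068780144 [ 0.12485957 -0.23624325 -1.25509877] [ 0.00210534 -0.00162251 -0.99999647]
```

Tips about 1–2 mm above the floor; lower slightly and open.

Emit:
play_rows(
  targets=[
    [[0, 0, -0.15], [0, 0, 0], 0.46],
    [[0, 0, 0], [0, 0, 0], 0.43],
    [[0, 0, 0], [0, 0, 0], 0.35],
    [[0, 0, 0], [0, 0, 0], 0.2],
    [[0, 0, 0], [0, 0, 0], 0.1],
  ],
)

```text
clock: 19.55
tool_pos: [0.5495, -0.2877, 0.2575]
tool_rot: [2.108, 0.228, -2.101]
contact_force: [0.8, -0.5, 0.1]
width: 0.0765
```

```bash
python3 - <<'E'
from h import *
s=ctrl.read_state(); y,R=yaw(s);print(s['clock'],np.round(s['tool_pos'],4),y,s['width'],s['contact_force'],R[:,0]);shot('wrist','w21.png')
E
```

```text
19.55 [ 0.5495 -0.2877  0.2575] -2.922584563658064 0.07648069900016632 [ 0.81644167 -0.48765116  0.10155937] [ 0.00345928 -0.00238521 -0.99999117]
```

View pics/w21.png

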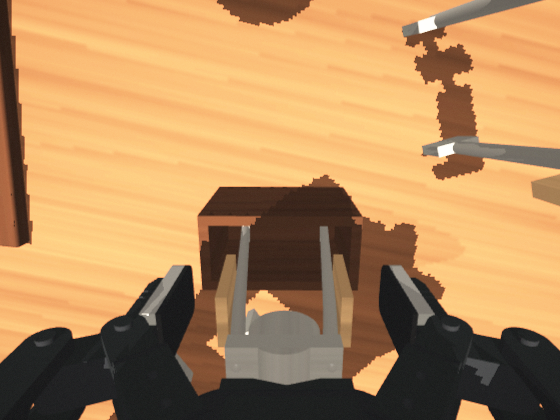

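Emit:
play_rows(
  targets=[
    [[0, 0, 1.5], [0, 0, 0], 0],
    [[0, 0, 4], [0, 0, 0], 0],
    [[0, 0, 5], [0, 0, 0], 0],
    [[0, 0, 4], [0, 0, 0], 0],
    [[0, 0, 0], [0, 0, 0], 0],
  ],
)

```text
clock: 20.23
tool_pos: [0.5483, -0.2869, 0.412]
tool_rot: [2.11, 0.226, -2.097]
contact_force: [0.5, 0.0, -0.8]
width: 0.0855
```

```bash
python3 - <<'E'
from h import *
s=ctrl.read_state(); y,R=yaw(s);print(s['clock'],np.round(s['tool_pos'],4),y,s['width'],s['contact_force'],R[:,0]);shot('wrist','w22.png')
im=shot('side','s22.png');save(im,'s22a.png',(200,90,420,270),3.5)
E
```

```text
20.225 [ 0.5483 -0.2869  0.412 ] -2.922582654893233 0.08554040815571552 [ 0.46045164  0.04959372 -0.75797946] [ 0.0065303  -0.00425656 -0.99996962]
```

View pics/w22.png

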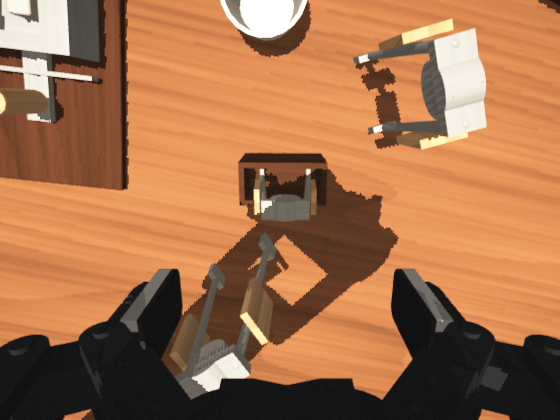

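View pics/s22a.png

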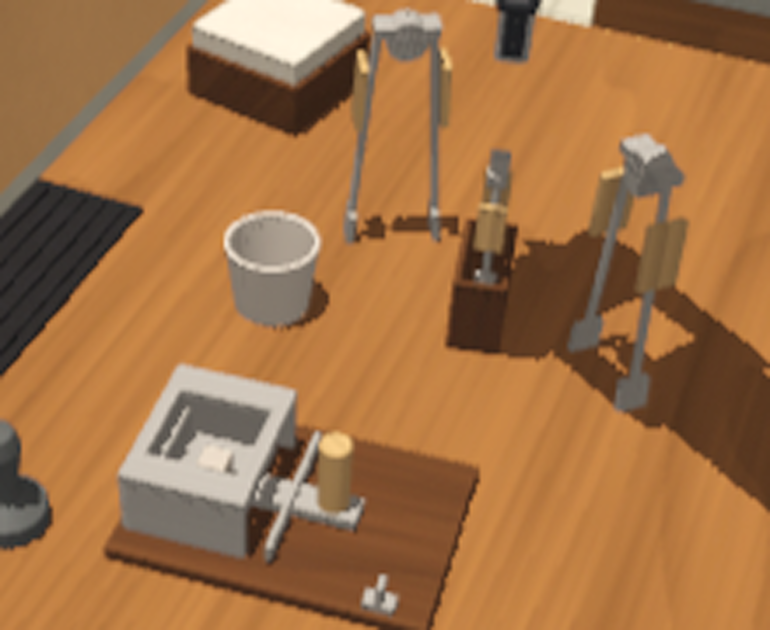

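Emit:
play_rows(
  targets=[
    [[0.3, 4, 0], [0.004, 0.006, -0.024], 0],
    [[0.4, 5.5, 0], [0, 0, -0.024], 0],
    [[0.4, 5.5, 0], [0, 0, -0.024], 0],
    [[0.4, 5.5, 0], [0, 0, -0.024], 0],
    [[0.4, 3.2, 0], [0, 0, -0.02], 0],
  ],
)

```text
clock: 20.95
tool_pos: [0.5659, -0.0455, 0.3981]
tool_rot: [2.157, 0.114, -2.199]
contact_force: [-0.0, -0.3, 0.2]
width: 0.0856
```

Emit:
play_rows(
  targets=[
    [[0, 0, 0], [0, 0, 0], 0],
    [[0, 0, 0], [0, 0, 0], 0],
  ],
)

```text
clock: 21.2
tool_pos: [0.5658, -0.0439, 0.3954]
tool_rot: [2.15, 0.118, -2.203]
contact_force: [0.2, 0.1, 0.3]
width: 0.0851
```

```bash
python3 - <<'E'
from h import *
s=ctrl.read_state(); y,R=yaw(s);print(s['clock'],np.round(s['tool_pos'],4),y,s['width'],s['contact_force'],R[:,0]);c=cal('wrist');np.savez('w23.npz',K=c[0],R=c[1],t=c[2]);im=shot('wrist','w23.png')
save(im,'w23a.png',(170,120,370,270),4)
for t,z in [('handle',.055),('pointer',.022),('mark_fin',.022)]:
    for a in finder.landmark_of('wrist',t)[:2]: print(t,np.round(a['pixel'],1),round(a['p'],2),np.round(atz(c,a['pixel'],z),4))
E
```

```text
21.2 [ 0.5658 -0.0439  0.3954] -3.044207252310445 0.08507804288552498 [0.20015522 0.08273727 0.26033238] [-0.02447443  0.00984015 -0.99965203]
handle [285.9 174.5] 0.93 [ 0.5671 -0.0396  0.055 ]
pointer [226.9 141.5] 0.98 [0.5857 0.0186 0.022 ]
mark_fin [235.4 213. ] 0.67 [0.5151 0.0068 0.022 ]
```

View pics/w23.png

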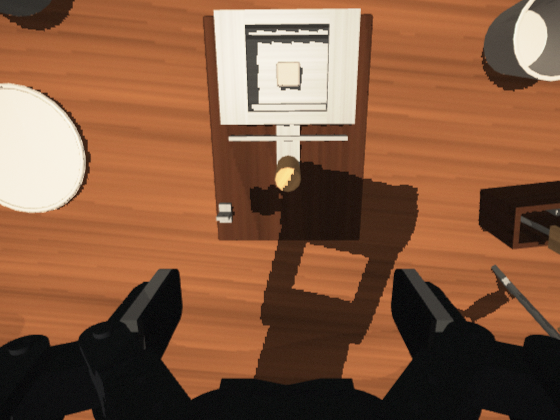

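View pics/w23a.png

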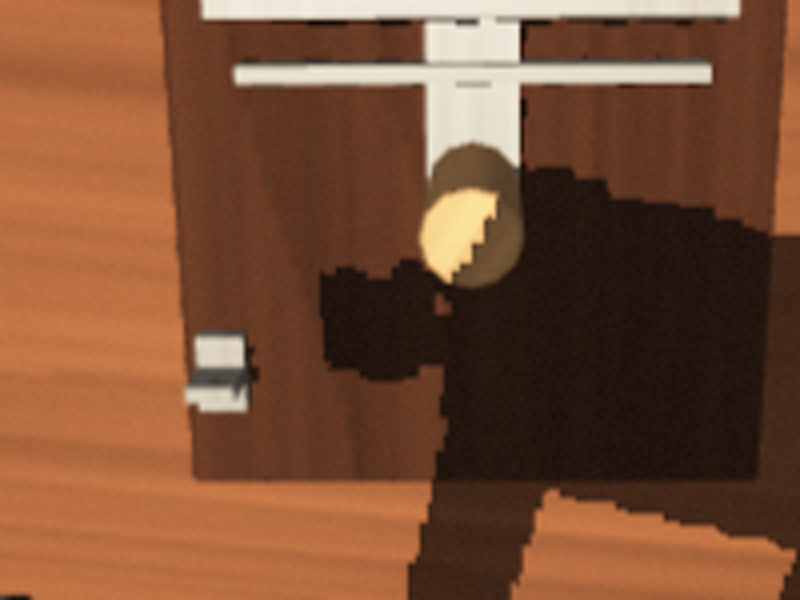

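```bash
python3 - <<'E'
from h import *
f=np.load('w23.npz'); c=(f['K'],f['R'],f['t'])
A=lambda x,y,z: atz(c,(170+x/4,120+y/4),z)
ax=np.array([np.cos(.102),np.sin(.102),0])
W=np.array([.652,-.0325,0])
u=lambda p:(round(float((p-W)@ax),4), np.round(p,4))
print('bar end',u(A(237,75,.024)),'bar mid',u(A(473,73,.024)))
print('base centre',u(A(220,372,.013)),u(A(220,372,.016)))
for z in (.025,.03,.035): print('fin top',z,u(A(215,392,z)), 'fin +x top edge',u(A(218,383,z)))
print('fin foot front',u(A(218,371,.015)))
print('handle top',u(A(471,236,.078)))
# scene & side
# side clip zoom
s=cal('side'); S=lambda x,y,z: atz(s,(200+x/3.5,90+y/3.5),z)
print('side bar end',u(S(269,555,.022)))
for z in (.025,.03,.035): print('side fin top',z,u(S(381,577,z)))
print('side base c',u(S(381,600,.014)))
E
```

```text
bar end (-0.0579, array([0.5888, 0.0162, 0.024 ])) bar mid (-0.0577, array([ 0.5946, -0.0388,  0.024 ]))
base centre (-0.1353, array([0.5108, 0.0187, 0.013 ])) (-0.1342, array([0.5119, 0.0182, 0.016 ]))
fin top 0.025 (-0.1364, array([0.5097, 0.0178, 0.025 ])) fin +x top edge (-0.1341, array([0.5122, 0.0172, 0.025 ]))
fin top 0.03 (-0.1346, array([0.5116, 0.017 , 0.03  ])) fin +x top edge (-0.1323, array([0.514 , 0.0164, 0.03  ]))
fin top 0.035 (-0.1328, array([0.5135, 0.0162, 0.035 ])) fin +x top edge (-0.1305, array([0.5159, 0.0156, 0.035 ]))
fin foot front (-0.1343, array([0.5117, 0.0189, 0.015 ]))
handle top (-0.0837, array([ 0.5688, -0.0412,  0.078 ]))
side bar end (-0.059, array([0.5873, 0.0195, 0.022 ]))
side fin top 0.025 (-0.1317, array([0.5153, 0.0094, 0.025 ]))
side fin top 0.03 (-0.1325, array([0.5141, 0.0135, 0.03  ]))
side fin top 0.035 (-0.1334, array([0.5128, 0.0175, 0.035 ]))
side base c (-0.1348, array([0.5114, 0.0179, 0.014 ]))
```

Emit:
play_rows(
  targets=[
    [[0.25, 0.3, -2], [-0.01, -0.024, 0.003], 0],
    [[0, 0, -4.5], [0, 0, 0], 0],
    [[0, 0, -4], [0, 0, 0], 0],
    [[0, 0, -1], [0, 0, 0], 0],
    [[0, 0, 0], [0, 0, 0], 0],
  ],
)

```text
clock: 22.02
tool_pos: [0.5682, -0.0452, 0.2809]
tool_rot: [2.18, 0.1, -2.165]
contact_force: [0.3, -0.2, 1.4]
width: 0.0856
```

```bash
python3 - <<'E'
from h import *
s=ctrl.read_state(); y,R=yaw(s);print(s['clock'],np.round(s['tool_pos'],4),y,s['width'],s['contact_force'],R[:,0]);shot('wrist','w24.png')
E
```

```text
22.025 [ 0.5682 -0.0452  0.2809] -3.0479803066851283 0.08557019817349565 [ 0.27918053 -0.21312731  1.39230882] [ 0.00662426 -0.00157506 -0.99997682]
```

View pics/w24.png

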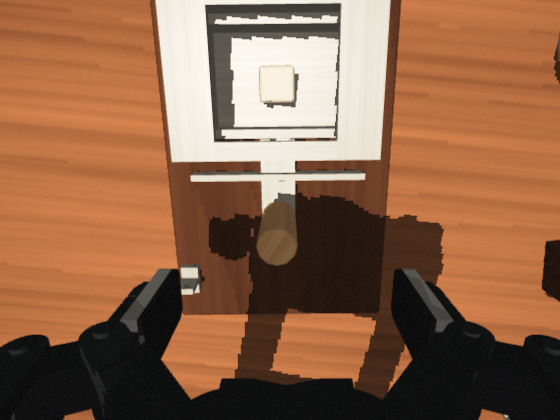

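Emit:
play_rows(
  targets=[
    [[0, 0.4, 0], [0.002, 0.006, 0.006], 0.3],
    [[0, 0, -2.5], [0, 0, 0], 0.3],
    [[0, 0, -2.5], [0, 0, 0], 0.3],
    [[0, 0, -1], [0, 0, 0], 0.3],
    [[0, 0, 0], [0, 0, 0], 0.3],
  ],
)

```text
clock: 22.7
tool_pos: [0.5705, -0.0407, 0.2288]
tool_rot: [2.184, 0.108, -2.153]
contact_force: [-0.2, 0.4, 0.9]
width: 0.06
```

```bash
python3 - <<'E'
from h import *
s=ctrl.read_state(); y,R=yaw(s);print(s['clock'],np.round(s['tool_pos'],4),y,s['width'],s['contact_force'],R[:,0]);shot('wrist','w25.png')
E
```

```text
22.7 [ 0.5705 -0.0407  0.2288] -3.040606652555474 0.06003177401331761 [-0.18295488  0.41344222  0.90040025] [ 0.01449015 -0.00100728 -0.9998945 ]
```

View pics/w25.png

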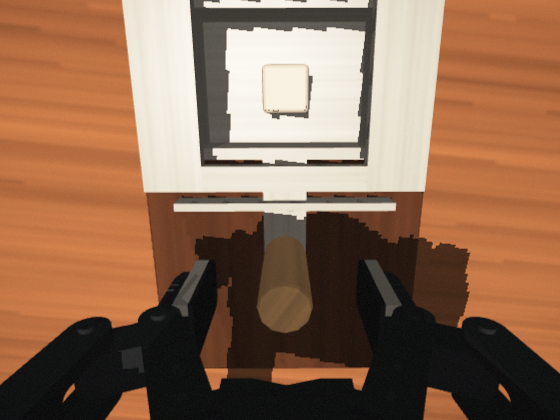

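Emit:
play_rows(
  targets=[
    [[-0.25, 0, -0.8], [0.001, 0.0145, 0], 0.4],
    [[0, 0, -0.5], [0, 0, 0], 0.6],
    [[0, 0, 0], [0, 0, 0], 0.85],
    [[0, 0, 0], [0, 0, 0], 1],
    [[0, 0, 0], [0, 0, 0], 1],
  ],
)

```text
clock: 23.38
tool_pos: [0.5685, -0.0405, 0.2178]
tool_rot: [2.173, 0.11, -2.166]
contact_force: [-0.5, 0.7, -1.5]
width: 0.0204
```

```bash
python3 - <<'E'
from h import *
s=ctrl.read_state(); y,R=yaw(s);print(s['clock'],np.round(s['tool_pos'],4),y,s['width'],s['contact_force'],R[:,0]);shot('wrist','w26.png')
E
```

```text
23.375 [ 0.5685 -0.0405  0.2178] -3.0404442245090526 0.020406785372994018 [-0.49223502  0.67917121 -1.50008793] [ 2.99572357e-03  2.08459890e-04 -9.99995491e-01]
```

View pics/w26.png

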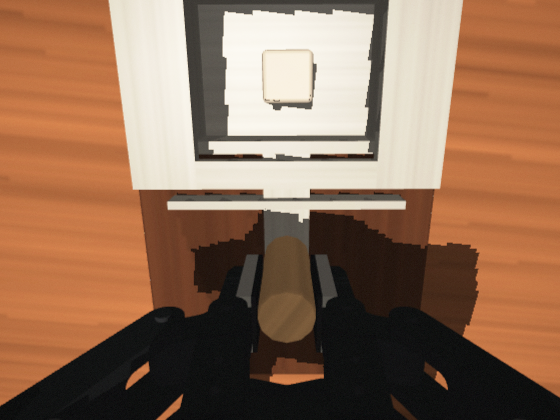

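Emit:
play_rows(
  targets=[
    [[-0.6, -0.06, 0], [0, 0, 0], 1],
    [[-1.2, -0.12, 0], [0, 0, 0], 1],
    [[-1.6, -0.16, 0], [0, 0, 0], 1],
    [[-1.6, -0.16, 0], [0, 0, 0], 1],
    [[-1.2, -0.12, 0], [0, 0, 0], 1],
  ],
)

```text
clock: 24.05
tool_pos: [0.5052, -0.0469, 0.2178]
tool_rot: [2.181, 0.109, -2.158]
contact_force: [5.7, 0.1, -5.3]
width: 0.0202
```

```bash
python3 - <<'E'
from h import *
s=ctrl.read_state(); y,R=yaw(s);print(s['clock'],np.round(s['tool_pos'],4),y,s['width'],s['contact_force'],R[:,0]);shot('wrist','w27.png')
im=shot('side','s27.png');save(im,'s27a.png',(220,180,360,290),5)
E
```

```text
24.05 [ 0.5052 -0.0469  0.2178] -3.040403918312814 0.020249744651644693 [ 5.67931089  0.09113301 -5.30599095] [ 1.04386685e-02  9.45467270e-05 -9.99945511e-01]
```

View pics/w27.png

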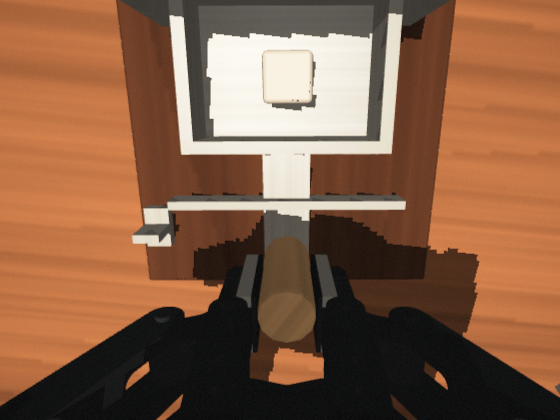

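View pics/s27a.png

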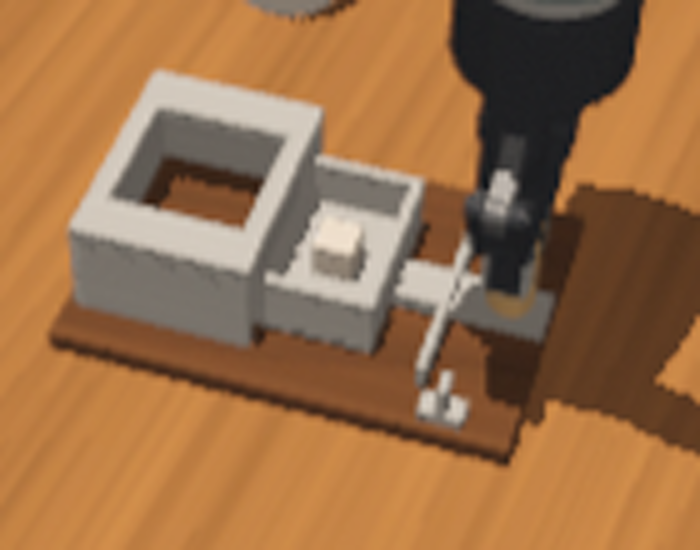

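```bash
python3 - <<'E'
from h import *
c=cal('wrist');s=ctrl.read_state();print(s['clock'])
np.savez('w27.npz',K=c[0],R=c[1],t=c[2])
im=cv2.imread('pics/w27.png'); save(im,'w27a.png',(120,180,220,255),8)
E
```

```text
24.15
```

View pics/w27a.png

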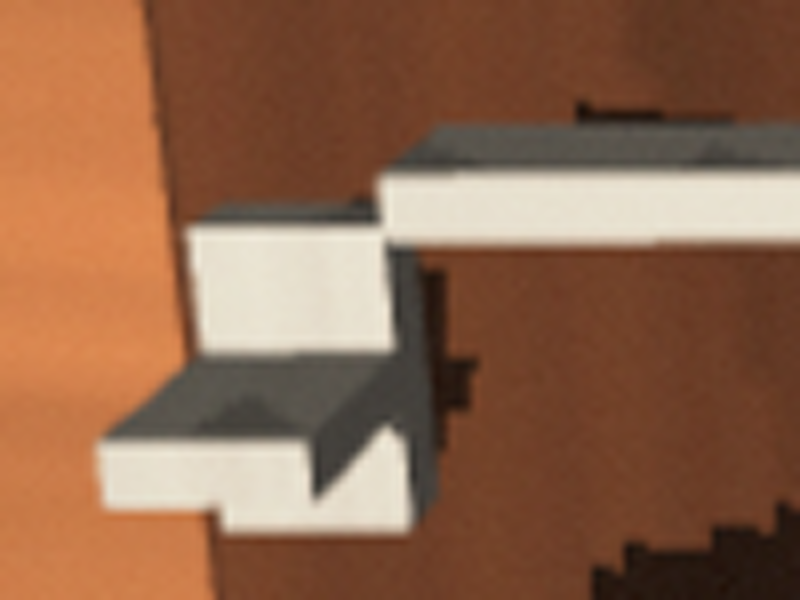

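```bash
python3 - <<'E'
from h import *
f=np.load('w27.npz'); c=(f['K'],f['R'],f['t'])
A=lambda x,y,z: atz(c,(120+x/8,180+y/8),z)
ax=np.array([np.cos(.102),np.sin(.102),0]); ay=np.array([-np.sin(.102),np.cos(.102),0])
W=np.array([.652,-.0325,0])
u=lambda p:(round(float((p-W)@ax),4),round(float((p-W)@ay),4))
print('bar top edges',u(A(385,170,.024)),u(A(390,245,.024)))
for z in (.014,.015,.016,.018): print('base',z,u(A(190,225,z)),u(A(390,225,z)),u(A(415,530,z)),'fin foot',u(A(390,355,z)))
for z in (.022,.026,.03,.034): print('fin top',z,'+x',u(A(100,438,z)),u(A(312,438,z)),'-x',u(A(103,508,z)))
E
```

```text
bar top edges (-0.1189, 0.056) (-0.1236, 0.0561)
base 0.014 (-0.1252, 0.072) (-0.1253, 0.0594) (-0.1459, 0.0597) fin foot (-0.1339, 0.0602)
base 0.015 (-0.1249, 0.0716) (-0.125, 0.059) (-0.1455, 0.0593) fin foot (-0.1336, 0.0598)
base 0.016 (-0.1246, 0.0711) (-0.1247, 0.0587) (-0.1451, 0.059) fin foot (-0.1332, 0.0595)
base 0.018 (-0.1241, 0.0703) (-0.1241, 0.058) (-0.1443, 0.0583) fin foot (-0.1325, 0.0588)
fin top 0.022 +x (-0.1365, 0.0757) (-0.1365, 0.0627) -x (-0.1411, 0.0761)
fin top 0.026 +x (-0.135, 0.0739) (-0.135, 0.0612) -x (-0.1395, 0.0743)
fin top 0.03 +x (-0.1335, 0.0721) (-0.1335, 0.0597) -x (-0.1379, 0.0725)
fin top 0.034 +x (-0.132, 0.0703) (-0.132, 0.0582) -x (-0.1363, 0.0706)
```

Emit:
play_rows(
  targets=[
    [[-0.7, -0.07, 0], [0, 0, 0], 1],
    [[-0.5, -0.05, 0], [0, 0, 0], 1],
    [[0, 0, 0], [0, 0, 0], 1],
    [[0, 0, 0], [0, 0, 0], 1],
  ],
)

```text
clock: 24.65
tool_pos: [0.4942, -0.048, 0.2177]
tool_rot: [2.185, 0.109, -2.154]
contact_force: [6.7, 1.6, -5.1]
width: 0.0203
```

```bash
python3 - <<'E'
from h import *
c=cal('wrist');s=ctrl.read_state(); y,R=yaw(s);print(s['clock'],np.round(s['tool_pos'],4),s['width'],s['contact_force'],R[:,0])
np.savez('w28.npz',K=c[0],R=c[1],t=c[2])
im=shot('wrist','w28.png'); save(im,'w28a.png',(120,160,220,235),8)
im=shot('side','s28.png');save(im,'s28a.png',(220,180,360,290),5)
E
```

```text
24.65 [ 0.4942 -0.048   0.2177] 0.0203367444105309 [ 6.71166507  1.59133934 -5.13134492] [ 1.44953196e-02  2.70470504e-04 -9.99894901e-01]
```

View pics/w28a.png

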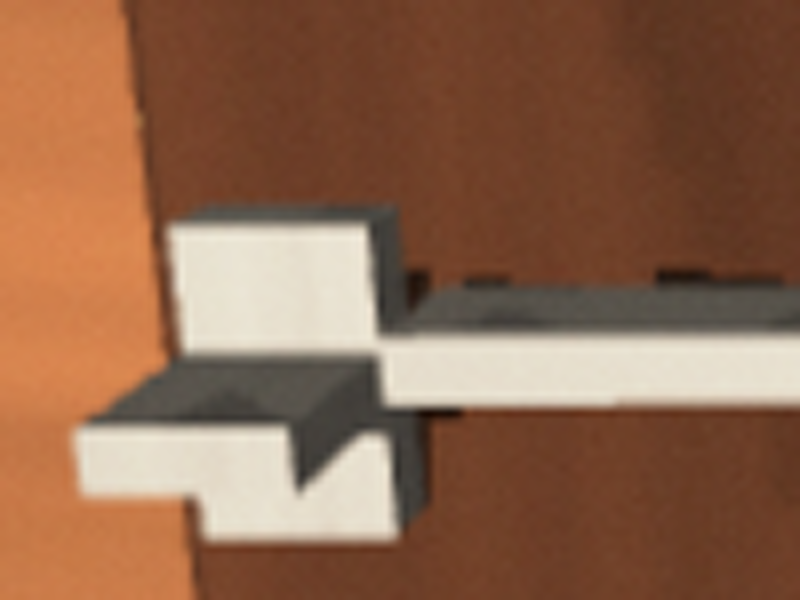

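View pics/s28a.png

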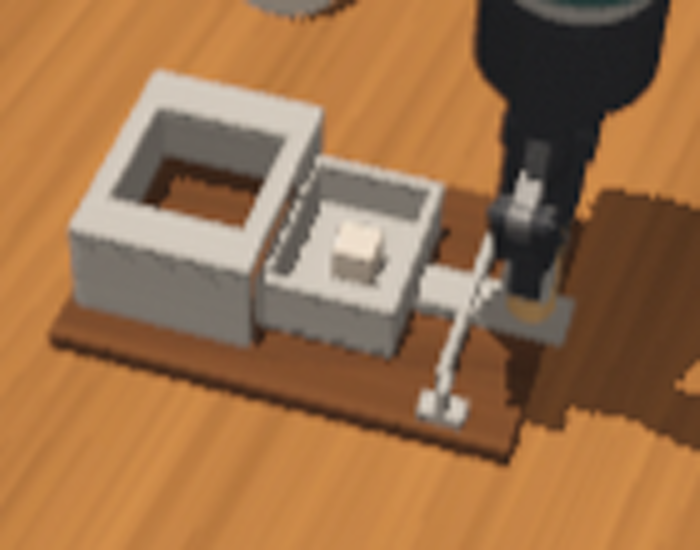

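```bash
python3 - <<'E'
from h import *
f=np.load('w28.npz'); c=(f['K'],f['R'],f['t'])
A=lambda x,y,z: atz(c,(120+x/8,160+y/8),z)
ax=np.array([np.cos(.102),np.sin(.102),0]); ay=np.array([-np.sin(.102),np.cos(.102),0])
W=np.array([.652,-.0325,0])
u=lambda p:(round(float((p-W)@ax),4),round(float((p-W)@ay),4))
print('bar top edges',u(A(385,333,.024)),u(A(390,407,.024)))
for z in (.014,.016,.018): print('base',z,u(A(170,223,z)),u(A(400,540,z)),'fin foot',u(A(380,355,z)))
for z in (.024,.026,.028,.03,.034): print('fin top',z,'+x',u(A(290,425,z)),'-x',u(A(83,495,z)))
E
```

```text
bar top edges (-0.1291, 0.056) (-0.1337, 0.0561)
base 0.014 (-0.1247, 0.072) (-0.1455, 0.0597) fin foot (-0.1332, 0.0598)
base 0.016 (-0.1243, 0.0712) (-0.1448, 0.059) fin foot (-0.1327, 0.0591)
base 0.018 (-0.1238, 0.0704) (-0.1441, 0.0583) fin foot (-0.1321, 0.0585)
fin top 0.024 +x (-0.1348, 0.0622) -x (-0.1391, 0.075)
fin top 0.026 +x (-0.1342, 0.0614) -x (-0.1385, 0.0741)
fin top 0.028 +x (-0.1336, 0.0607) -x (-0.1378, 0.0732)
fin top 0.03 +x (-0.133, 0.0599) -x (-0.1372, 0.0723)
fin top 0.034 +x (-0.1318, 0.0584) -x (-0.1359, 0.0705)
```

Emit:
play_rows(
  targets=[
    [[-0.35, -0.035, 0], [0, 0, 0], 1],
    [[0, 0, 0], [0, 0, 0], 1],
    [[0, 0, 0], [0, 0, 0], 1],
  ],
)

```text
clock: 25.12
tool_pos: [0.492, -0.0482, 0.2177]
tool_rot: [2.188, 0.109, -2.15]
contact_force: [5.5, 1.1, -5.0]
width: 0.0204
```

```bash
python3 - <<'E'
from h import *
c=cal('wrist');s=ctrl.read_state(); y,R=yaw(s);print(s['clock'],np.round(s['tool_pos'],4),s['width'],s['contact_force'],R[:,0])
np.savez('w29.npz',K=c[0],R=c[1],t=c[2])
im=shot('wrist','w29.png'); save(im,'w29a.png',(110,150,220,235),7)
im=shot('side','s29.png');save(im,'s29a.png',(200,90,420,270),3.6)
E
```

```text
25.125 [ 0.492  -0.0482  0.2177] 0.020388827792244737 [ 5.45721108  1.10890161 -5.00774904] [ 1.76447611e-02  5.02778031e-04 -9.99844193e-01]
```

View pics/w29a.png

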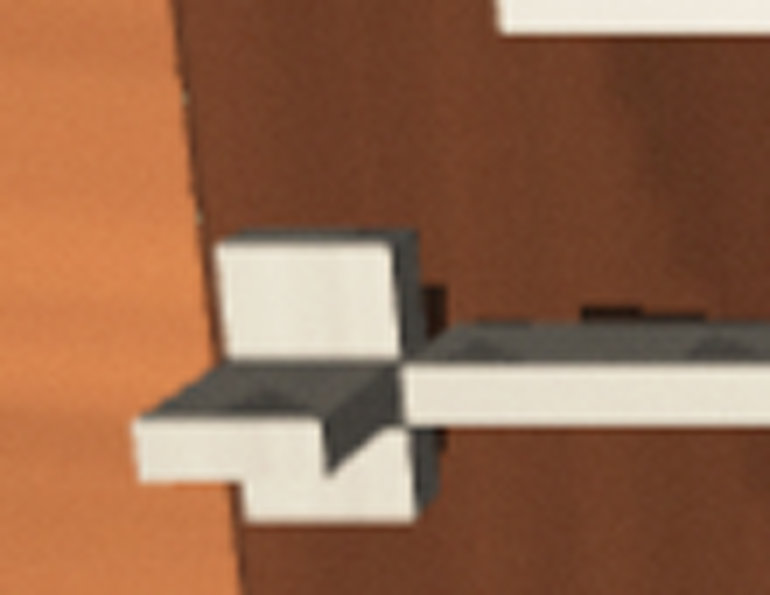

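View pics/s29a.png

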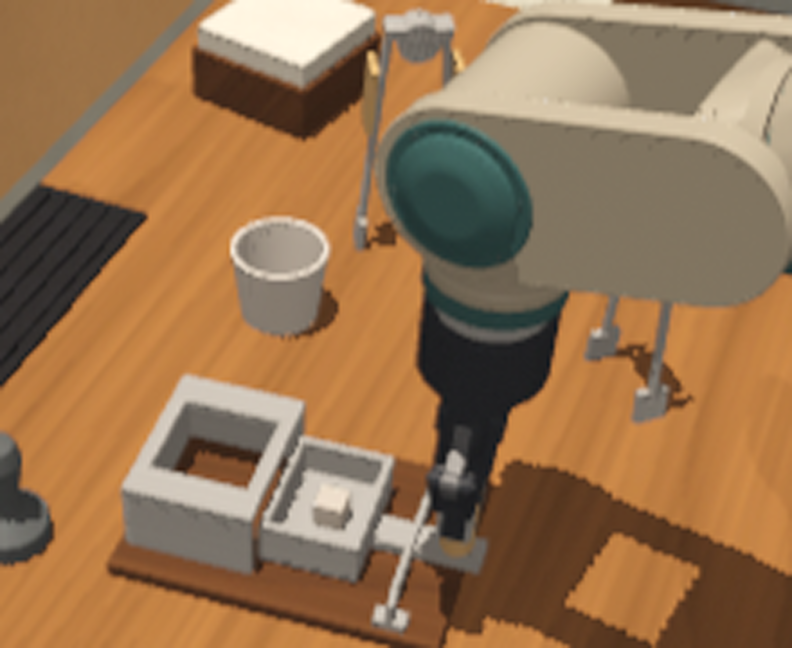

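```bash
python3 - <<'E'
from h import *
f=np.load('w29.npz'); c=(f['K'],f['R'],f['t'])
A=lambda x,y,z: atz(c,(110+x/7,150+y/7),z)
ax=np.array([np.cos(.102),np.sin(.102),0]); ay=np.array([-np.sin(.102),np.cos(.102),0])
W=np.array([.652,-.0325,0])
u=lambda p:(round(float((p-W)@ax),4),round(float((p-W)@ay),4))
print('bar top edges',u(A(405,365,.024)),u(A(410,425,.024)))
for z in (.014,.016,.018): print('base',z,u(A(218,243,z)),u(A(415,520,z)),'fin foot',u(A(395,360,z)))
for z in (.026,.028,.03): print('fin top',z,'+x',u(A(325,418,z)),'-x',u(A(137,480,z)))
s=cal('side');im=cv2.imread('pics/s29.png');save(im,'s29b.png',(290,240,340,275),14)
for n in ('pointer','mark_fin'): print(n,[np.round(a['pixel'],1) for a in finder.landmark_of('wrist',n)[:2]],[np.round(a['pixel'],1) for a in finder.landmark_of('side',n)[:2]])
st=ctrl.read_state();print(st['clock'],st['tool_pos'])
E
```

```text
bar top edges (-0.131, 0.0562) (-0.1352, 0.0562)
base 0.014 (-0.1247, 0.072) (-0.1453, 0.0599) fin foot (-0.1333, 0.0602)
base 0.016 (-0.1242, 0.0711) (-0.1447, 0.0592) fin foot (-0.1327, 0.0595)
base 0.018 (-0.1238, 0.0703) (-0.144, 0.0585) fin foot (-0.1322, 0.0589)
fin top 0.026 +x (-0.1341, 0.0612) -x (-0.1384, 0.0743)
fin top 0.028 +x (-0.1335, 0.0604) -x (-0.1378, 0.0734)
fin top 0.03 +x (-0.133, 0.0597) -x (-0.1372, 0.0725)
pointer [array([168.5, 204.2]), array([285. , 287.4])] [array([307.7, 256.8])]
mark_fin [array([168.6, 207.7])] [array([309.1, 256.9])]
25.425 [ 0.49203492 -0.04824313  0.21773362]
```

View pics/s29b.png

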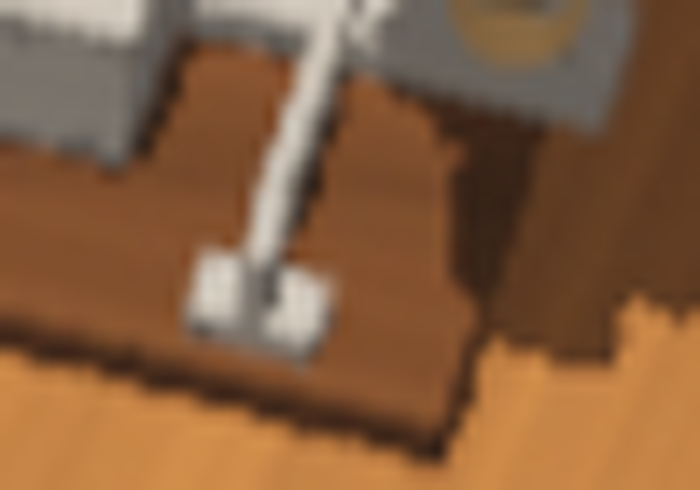

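Emit:
play_rows(
  targets=[
    [[-0.25, -0.02, 0], [0, 0, 0], 1],
    [[0, 0, 0], [0, 0, 0], 1],
    [[0, 0, 0], [0, 0, 0], 1],
  ],
)

```text
clock: 25.8
tool_pos: [0.4908, -0.0483, 0.2177]
tool_rot: [2.191, 0.109, -2.147]
contact_force: [6.5, 0.5, -4.6]
width: 0.0206
```

```bash
python3 - <<'E'
from h import *
c=cal('wrist');s=ctrl.read_state(); y,R=yaw(s);print(s['clock'],np.round(s['tool_pos'],4),s['width'],s['contact_force'],R[:,0])
np.savez('w30.npz',K=c[0],R=c[1],t=c[2])
im=shot('wrist','w30.png'); save(im,'w30a.png',(110,150,220,235),7)
im=shot('scene','c30.png');save(im,'c30a.png',(80,100,360,310),2.8)
s=ctrl.read_state();print(s['clock'],s['tool_pos'],np.abs(s['joint_vel']).max())
E
```

```text
25.8 [ 0.4908 -0.0483  0.2177] 0.020645305766193955 [ 6.46190383  0.50203511 -4.56008361] [ 2.04530189e-02  6.70538645e-04 -9.99790590e-01]
25.9 [ 0.49085079 -0.04835871  0.21772566] 0.0026397004970712765
```

View pics/w30a.png

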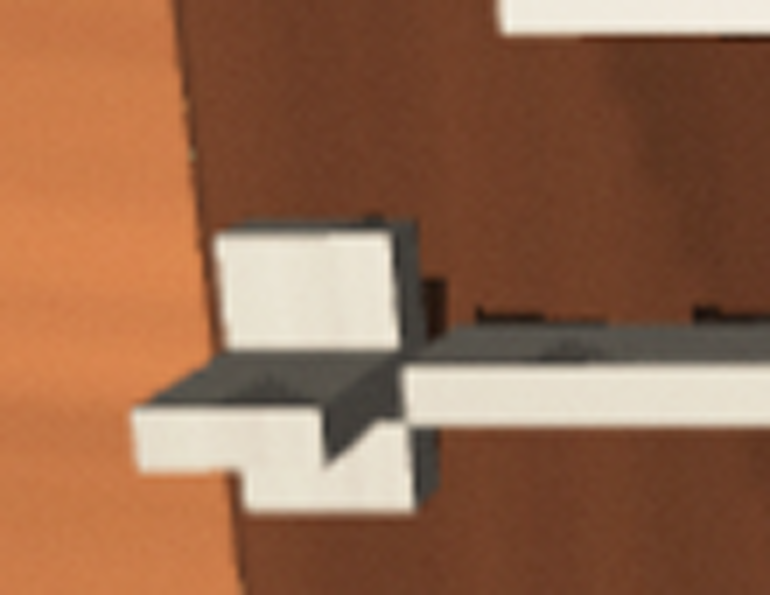

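View pics/c30a.png

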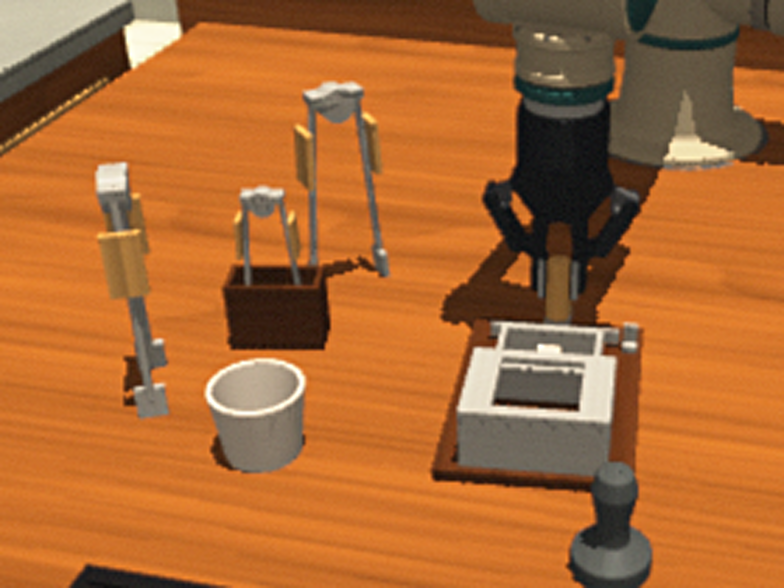

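Emit:
play_rows(
  targets=[
    [[0, 0, 0], [0, 0, 0], 1],
    [[0, 0, 0], [0, 0, 0], 1],
    [[0, 0, 0], [0, 0, 0], 1],
  ],
)

```text
clock: 26.28
tool_pos: [0.4921, -0.0482, 0.2177]
tool_rot: [2.194, 0.11, -2.145]
contact_force: [5.7, 0.0, -4.1]
width: 0.0205
```

```bash
python3 - <<'E'
from h import *
s=ctrl.read_state();print(s['clock'],s['tool_pos'],s['width'],s['contact_force'],np.abs(s['joint_vel']).max())
print(ticket.finish_job())
E
```

```text
26.275 [ 0.49209822 -0.04821787  0.21772359] 0.020508657288791688 [ 5.68612874e+00  2.40668598e-03 -4.06473851e+00] 0.007564337889247444
the job is handed in; nothing more can be done
None
```

I served the lump and handed the job in at 26.3 s of the allowed 67 s; the hand-in gives no verdict.

- **Lump:** I took the smallest tongs, the ones in the stand, lifted the lump from the saucer and lowered it through the window. I let it go on the tray floor with the drawer shut, and the fingers never touched it.
- **Tongs:** they are back in the stand, upright and let go. The scene picture just before the end shows this.
- **Drawer:** I pulled it out about 77 mm by the handle and still hold it. The lump was still in the tray.
- **Other things:** the scene pictures show the cup and tamper where they were at the start. My path stayed well clear of the pitcher, but I did not look at it again at the end.

**Last checks:**
- **Alignment:** I measured the pointer about 2 mm short of the fin at the last full measurement, then pulled about 1 mm more. While I held still before handing in, the arm crept back about 1 mm, so the final gap is about 2 mm against the allowed 6 mm.
- **Hold:** the wrist force of about 6 N along the pull matched the spring, and the gripper width stayed at 20.5 mm.
- **Disagreement:** the gripper tilted slowly during the hold, to about 0.02 rad, and I did not correct it because I was gripping the handle.

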